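# Open the parts washer, prop its hood and take out the pistons

### The arm

A 6-joint arm with a two-finger parallel gripper is mounted at the origin on a cart in front of the work surface, level with it; the furniture and walls round the work are solid. World frame = base frame: x ahead of the robot, y to its left, z up, the work surface at z = 0. Lengths are in m, angles in rad, forces in N, time in s.
With the tool pointing down it reaches from about 0.325 to 0.9 m from the base axis. Payload 3.5 kg.
Tool frame: the origin (TCP) lies at the centre of the arm's flange, where the gripper is bolted on; the fingertips stand 173 mm ahead of it and the grasp point (between the pads) lies 155 mm ahead of it; y points along the fingers, x is the direction in which the jaws open and shut, and the axes are right-handed (so a half turn about y gives the same grasp; the last joint's range is limited). The gripper opens to 85 mm and grips with 20 to 120 N. Pads are 22 mm wide; open, the fingers measure 114 mm over their backs; the gripper's body (76 mm by 85 mm) begins 54 mm behind the grasp point. The pads swing forward as they close: fully open they stand 13 mm farther back than shut.
Start: joints at [-1.314, 0.276, -0.026, 1.268, 0, 1.467], TCP at [0.22, -0.585, 0.405] pointing down, gripper open.
Joint ranges: [-3.12, 3.12], [-0.85, 1.88], [-1.08, 1.24], [-1.95, 2.15], [-1.57, 1.53], [-3.14, 3.14]. Speed limits (rad/s): [2.57, 2.57, 3.14, 3.14, 3.14, 3.14].

### API

Orientations are given as [roll, pitch, yaw] about the fixed x, y, z axes, in that order (R = Rz(yaw) Ry(pitch) Rx(roll)).
In Python, from rig import r gives the robot as it stands. The module is installed in compiled form; this text tells all that it offers.
- The arm moves only by the tool apply_moves, never from a script. Its argument "targets" is a list of rows, each a list of 6 numbers: the shift along the world's x, y, z in m, then the turn, a rotation vector about the world's x, y, z in rad. In form: [[tx, ty, tz, ax, ay, az], ...]. A call has 1 to 20 rows; each row shifts and turns the commanded pose from where the row before left it; what a row does not reach is not made up. A row lasts 1/8 s, in which the tool goes at most 62.5 mm and 10.7 degrees, less where a joint would pass 70% of its speed; a pose out of reach is approached as far as the arm can. A call is refused whole if a number of a shift passes 0.0625 or a number of a turn 0.188, either way. A call with a gripper value outside its range is refused whole. "jaw" is the opening, from 0 (shut) to 1 (fully open), set as the call begins (left out, the last holds). The fingers move at their own pace and stop on an object; the grip force is fixed at half the most. Time passes only in rows, so rows that do not move let the fingers close. It gives the time, the measured TCP pose, the force and the opening at its end, in the units of the state.
- r.state(): the state, without advancing time (a new reading comes with each control period).
- r.snapshot(name): name is "scene" or "top"; returns a dict with "image" (420x560x3 uint8, blue, green, red), "fov_y" (degrees; the focal length in pixels is half the picture's height over the tangent of half this angle, whatever the lens; pixels are square), "cx", "cy" (the principal point, pixels), "rvec" (rotation vector, rad) and "tvec" (3), from world to camera coordinates, as OpenCV has them. Camera axes: x right, y down, z forward; pixel columns grow to the right and rows downward; lengths in m; the calibration is good to about 2 mm. A picture is of the moment at which its call begins. There is no depth.
- r.hand_in(): hands the job in, once; it reports no verdict.
The state is a dict: "time_s": time; "joints": joint angles; "qvel": joint speeds; "effort": joint torques, N m; "tool_pos": TCP position; "eef_rot": TCP orientation; "wrist_force": force on the tool from outside, world axes, zero at the start; "wrist_torque": the same for the moment, N m; "finger_gap": finger opening in m.
Only numpy, scipy, OpenCV 4.12 (cv2) and the standard library are available. Lean on these libraries where they do the work, as an engineer would, in place of code of your own. Each camera call takes 0.05 s, during which the arm holds its last target.

### The job

The wash is over: first, with the hood still shut, turn the parts washer's dial until its pointer stands at the single long mark of the scale. Then raise the hood fully, swing the prop rod at its left side up and bring the hood down so that the pin of the rod sits in the V-shaped catch on the hood's edge and carries it. Once it is propped, put all the pistons in the empty red tray to the left of the washer and leave the hood standing on its rod with the dial at the mark, disturbing neither the blue spray can behind it nor the tin of bolts.

Things in the scene. Friction and masses are not known exactly. Their poses are not given: they have to be found in the camera images.
- washer: Grey bench-top parts washer, fixed; tub and hood 190 deep, 326 wide, 118 high; console 110 wide, 103 high on its right; prop rod on its left. Origin on the bench under the tub's middle; x to the back, y left, z up. In this frame: hood hinge line along y at x 95, z 109; dial axis at x -12, y -222; rod pivot at x -75, y 230, z 109.
- trough (a point): Middle of the trough's floor in the tub's front part, where the pistons stand in a row along the washer's y: washer x -35, y 0, z 40. The floor is 70 by 262 between low kerbs (12 high; behind it a pump cover 14 high); the tub's walls, rim z 100, stand at washer x -85 and 83 and y -153 and 153.
- dial (a joint): Angle of the dial (rad): 0 when the white pointer line stands at the long mark, growing as it is turned clockwise seen from above; it turns to either side, past the mark too, with light friction (about 0.04 N m) and stays where left.
- dial_grip (a point): Middle of the dial's upright grip bar, on the axis, at washer z 127. The bar is 50 long, 13 thick, 28 high (washer z 113 to 141), its length along the pointer, on a disc of 52 diameter; the console top is at z 103. Its x axis points along the pointer.
- dial_mark (a point): Middle of the single long black mark on the dial's scale plate, straight behind the dial (washer +x); the other eleven marks, every 30 degrees, are short.
- hood (a joint): Opening angle of the hood (rad): 0 shut, stop at 1.64 (upright and a little past). Mass 0.7 kg, damped hinge with a little friction: raised above about 1.52 it stays by itself, lower down it sinks slowly shut. It stands at about 1.36 when it rests on the rod.
- hood_hinge (a point): Middle of the hood's hinge line, at the back of the tub.
- hood_handle (a point): Middle of the hood's handle bar: 12 diameter, 120 long, along the washer's y, 228 from the hinge line, 38 beyond the hood's front edge (gap 32). The hood is a flat panel 190 long, 326 wide, 18 thick; its mid-plane contains hinge line and bar: at opening angle h the bar is at washer x = 95 - 228 cos h, z = 109 + 228 sin h.
- hood_catch (a point): Seat of the V-shaped catch on the left edge of the hood, 130 from the hinge line in the hood's mid-plane: where the middle of the rod's pin lies when seated. The V is 33 wide at its mouth and looks towards the rod's pivot when the hood stands at 1.36.
- prop_rod (a joint): Angle of the prop rod above the horizontal (rad): about 0 lying along the tub's left side, free end to the rear; grows as the free end is swung up; stop 1.3. The stiff pivot (0.2 N m) keeps it where left. Seated in the catch it is at 0.727. The catch clears the rod's end only with the hood above about 1.53: swing the rod to 0.727 with the hood fully raised, then lower the hood onto it.
- rod_pivot (a point): Pivot of the prop rod, at the front of the tub's left side; the rod is 10 thick and turns in the upright plane along the washer's x.
- rod_grip (a point): Middle of the grip at the rod's free end: a black round sleeve, 12 diameter, 55 long, along the washer's y, sticking out to the left of the rod; 191 from the pivot and 46 to the left of the rod.
- rod_tip (a point): On the seating pin at the rod's free end: 10 diameter, sticking out 60 to the right (towards the hood), 191 from the pivot; this point lies 50 to the right of the rod.
- tray: Empty red open parts tray (not the one with a disc behind on the right), fixed, standing on the bench to the left of the washer, 212 wide x 352 long x 55 high, walls 3 thick, floor 3 thick. Origin at the centre of its underside, x across its width, y along its length (inside it is free to 97 from the origin in x and 167 in y).
- piston_0: Grey metal piston standing on its skirt, 55 diameter, 54 high, 0.21 kg, gripped round the skirt at 55; two or three of such pistons are in the washer (None: absent). Origin at the centre of its underside, z towards the crown.
- piston_1: Grey metal piston standing on its skirt, 55 diameter, 54 high, 0.21 kg, gripped round the skirt at 55; two or three of such pistons are in the washer (None: absent). Origin at the centre of its underside, z towards the crown.
- piston_2: Grey metal piston standing on its skirt, 55 diameter, 54 high, 0.21 kg, gripped round the skirt at 55; two or three of such pistons are in the washer (None: absent). Origin at the centre of its underside, z towards the crown.
- spray_blue: Blue aerosol can behind the washer, 74 diameter, 141 high: leave alone. Origin at the centre of its underside.
- bolt_tin: Round tin of bolts, 72 diameter, 37 high, right of the washer: leave alone. Origin at the centre of its underside.

How it is judged:
On the way, in this order (a step that is already met when the one before it is completed fails the run):
1. the dial stands at the long mark while the hood is still shut (value of joint dial between -0.12 and 0.12 rad and value of joint hood below 0.06 rad), for 0.3 s.
2. the hood rests on the prop rod, its pin seated in the catch, and the robot has let go of both (value of joint hood between 1.3 and 1.42 rad and value of joint prop_rod between 0.67 and 0.79 rad and distance between rod_tip and hood_catch below 0.008 m and velocity of joint hood between -0.02 and 0.02 rad/s and contact force between the fingers and hood below 0.3 N and contact force between the fingers and prop_rod below 0.3 N), for 0.5 s.
3. all pistons lie in the tray, the hood still propped (value of joint hood between 1.3 and 1.42 rad and value of joint prop_rod between 0.67 and 0.79 rad and distance between rod_tip and hood_catch below 0.008 m and velocity of joint hood between -0.02 and 0.02 rad/s and x of piston_0 in the frame of tray between -0.095 and 0.095 m and y of piston_0 in the frame of tray between -0.165 and 0.165 m and z of piston_0 in the frame of tray between -0.005 and 0.045 m and linear speed of each of piston_0, piston_1, piston_2 below 0.03 m/s and x of piston_1 in the frame of tray between -0.095 and 0.095 m and y of piston_1 in the frame of tray between -0.165 and 0.165 m and z of piston_1 in the frame of tray between -0.005 and 0.045 m and x of piston_2 in the frame of tray between -0.095 and 0.095 m and y of piston_2 in the frame of tray between -0.165 and 0.165 m and z of piston_2 in the frame of tray between -0.005 and 0.045 m), for 0.3 s.
At the end, for the whole second after the job is handed in: The dial's pointer is within 0.12 rad of the long mark; the hood stands still at 1.30 to 1.42 rad on the rod, which is at 0.67 to 0.79 rad with its pin within 8 mm of the catch's seat; every piston present is at rest in the tray, not on top of another (all of step 3 and value of joint dial between -0.12 and 0.12 rad); the robot touches nothing.
It fails at once if the blue can was pushed aside or knocked over (distance of spray_blue from where it was at the start of the episode above 0.04 m).
It fails at once if the tin of bolts was pushed aside or knocked over (distance of bolt_tin from where it was at the start of the episode above 0.04 m).
Of piston_0, piston_1, piston_2 only 2 to 3 are there at a start; the rules pass over those that are not, and their reading is None.
At some moment in a run one of piston_0, piston_1, piston_2 may be knocked a few centimetres aside while the robot is not near it.
Once in a run the grip may slacken for a moment while it holds something.
It also fails if it takes over 208 s, if anything falls off the work surface, if the arm or the gripper's body presses on something with over 40 N, if the wrist force passes 120 N, or if a joint passes its speed limit or range.

## Working session

There is one attempt and no reset: what is moved stays moved. The work goes in short steps, Python scripts to look and compute and a tool call to move; the robot and the scene stay as the last step left them, time stands still between calls to the robot, and variables do not carry over. Pictures are saved under pics/ and viewed, and the job is handed in when it is done.

Besides the shell and the picture viewer there is one more tool, called after "Request:" as name([rows], argument=value, ...), one row to a line, values as JSON. apply_moves: Moves the arm, as the interface text tells. Its arguments: {"type":"object","properties":{"targets":{"type":"array"},"jaw":{"type":"number"}},"required":["targets"]}

```bash
mkdir -p pics; ls
python3 - <<'E'
from rig import r
import cv2
print(r.state())
for n in("scene","top"):
    s=r.snapshot(n); cv2.imwrite(f"pics/{n}0.png",s["image"]); print(n,{k:v for k,v in s.items() if k!="image"})
E
```

```text
pics
{'time_s': 0.0, 'joints': array([-1.31439913e+00,  2.77143265e-01, -2.78884975e-02,  1.26798705e+00,
       -1.89845770e-05,  1.46739416e+00]), 'qvel': array([ 6.76261696e-04, -3.56973285e-05, -1.71512320e-05,  1.73371379e-03,
        4.35130909e-04,  5.08461907e-04]), 'effort': array([-8.33778195e-04, -4.45509446e+01,  2.95202672e+01,  1.64422486e-02,
       -3.43913928e-05,  1.45121282e-05]), 'tool_pos': array([ 0.21994129, -0.58460281,  0.4035493 ]), 'eef_rot': array([-1.57058581,  0.00221258, -1.21099671]), 'wrist_force': array([ 0.05868091, -0.04266764, -0.53289631]), 'wrist_torque': array([0.00757679, 0.02916511, 0.06528755]), 'finger_gap': 0.08501962376081539}
scene {'fov_y': 45.8608387306722, 'cx': 284.56070432971404, 'cy': 204.4311562571127, 'rvec': array([ 0.57833955, -2.65365849,  1.19945665]), 'tvec': array([0.49488961, 0.27134744, 1.36729542])}
top {'fov_y': 44.30201912662392, 'cx': 280.58634689724124, 'cy': 203.97029433317226, 'rvec': array([ 1.8983481 , -1.85056486,  0.55799138]), 'tvec': array([-0.08632228,  0.52308532,  1.6751437 ])}
```

View pics/scene0.png

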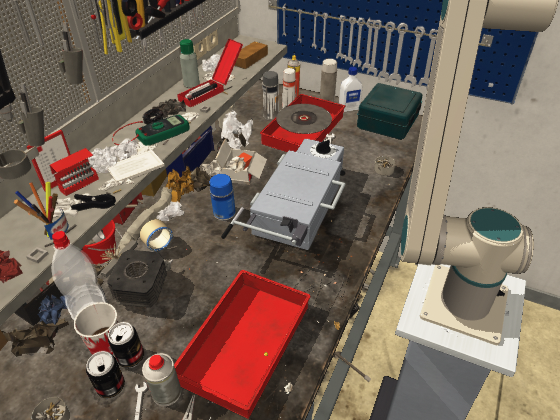

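View pics/top0.png

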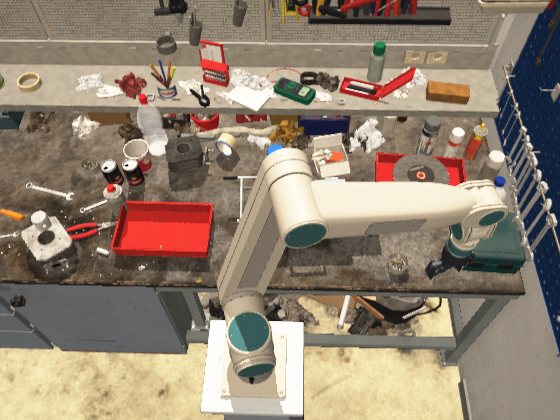

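Run:
```python
import cv2
a=cv2.imread("pics/scene0.png")
c=a[120:260,210:360]; cv2.imwrite("pics/c0.png",cv2.resize(c,None,fx=5,fy=4.28*5/4.28*0.85 if 0 else 4.2,interpolation=cv2.INTER_CUBIC))
```

```text
(no output)
```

View pics/c0.png

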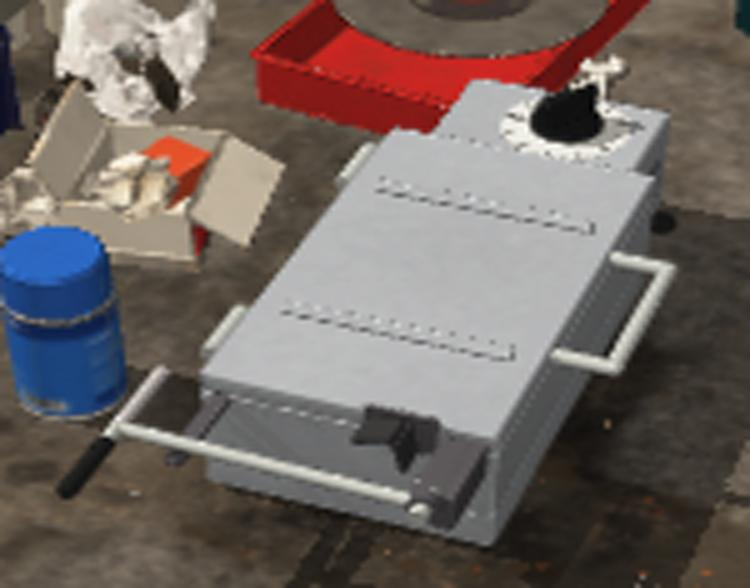

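```bash
cat > h.py <<'E'
import numpy as np, cv2
from rig import r
def cam(s):
    f=210/np.tan(np.radians(s["fov_y"])/2); K=np.array([[f,0,s["cx"]],[0,f,s["cy"]],[0,0,1]])
    R=cv2.Rodrigues(np.array(s["rvec"],float))[0]; t=np.array(s["tvec"],float); return K,R,t
def ray(s,u,v):
    K,R,t=cam(s); d=R.T@np.linalg.solve(K,[u,v,1.]); return -R.T@t,d/np.linalg.norm(d)
def onz(s,u,v,z):
    o,d=ray(s,u,v); return o+d*(z-o[2])/d[2]
def proj(s,p):
    K,R,t=cam(s); q=K@(R@np.array(p,float)+t); return q[:2]/q[2]
def tri(s1,p1,s2,p2):
    A=[];b=[]
    M=np.zeros((3,3));c=np.zeros(3)
    for s,p in((s1,p1),(s2,p2)):
        o,d=ray(s,*p); P=np.eye(3)-np.outer(d,d); M+=P; c+=P@o
    return np.linalg.solve(M,c)
E
python3 - <<'E'
from h import *
np.set_printoptions(precision=4,suppress=True)
s=r.snapshot("scene")
for n,(u,v) in dict(FL=(308,224.3),BL=(250.6,210),FR=(341,162.4),BR=(288.6,151)).items(): print(n,onz(s,u,v,.118))
t=r.snapshot("top")
print("cams",ray(s,280,210)[0],ray(t,280,210)[0])
for nm,q in(("scene",s),("top",t)):
    hsv=cv2.cvtColor(q["image"],cv2.COLOR_BGR2HSV)
    m=(((hsv[...,0]<6)|(hsv[...,0]>174))&(hsv[...,1]>170)&(hsv[...,2]>60)).astype(np.uint8)
    m=cv2.morphologyEx(m,cv2.MORPH_CLOSE,np.ones((5,5)))
    for c in cv2.findContours(m,0,2)[0]:
        if cv2.contourArea(c)>2000:
            h=cv2.approxPolyDP(cv2.convexHull(c),4,True)[:,0]
            print(nm,cv2.contourArea(c),[(tuple(p),onz(q,*p,.055)[:2].round(3)) for p in h])
E
```

```text
FL [0.4674 0.0059 0.118 ]
BL [0.646  0.0203 0.118 ]
FR [ 0.4817 -0.316   0.118 ]
BR [ 0.6671 -0.3027  0.118 ]
cams [0.1018 0.9767 1.1062] [-0.5057 -0.1192  1.6784]
scene 11162.5 [((np.int32(241), np.int32(270)), array([0.59 , 0.192])), ((np.int32(309), np.int32(295)), array([0.384, 0.194])), ((np.int32(248), np.int32(419)), array([0.376, 0.557])), ((np.int32(182), np.int32(387)), array([0.546, 0.554])), ((np.int32(174), np.int32(366)), array([0.592, 0.518]))]
top 5010.5 [((np.int32(126), np.int32(201)), array([0.598, 0.523])), ((np.int32(212), np.int32(204)), array([0.591, 0.192])), ((np.int32(206), np.int32(257)), array([0.363, 0.189])), ((np.int32(117), np.int32(254)), array([0.367, 0.51 ])), ((np.int32(110), np.int32(247)), array([0.395, 0.542]))]
```

Run:
```python
from h import *
s=r.snapshot("scene"); t=r.snapshot("top")
W=np.array([.5656,-.148]);yaw=.06
def w(x,y,z):
    c,sn=np.cos(yaw),np.sin(yaw); return [W[0]+c*x-sn*y,W[1]+sn*x+c*y,z]
im=s["image"].copy(); big=cv2.resize(im,None,fx=5,fy=5,interpolation=cv2.INTER_CUBIC)
def pt(p,c=(0,0,255)):
    u,v=proj(s,p); cv2.circle(big,(int(u*5+2),int(v*5+2)),3,c,-1)
for x in(-.095,.095):
    for y in(-.163,.163): pt(w(x,y,.118))
for y in(-.06,.06): pt(w(.095-.228,y,.109),(0,255,0))
pt(w(-.075,.230,.109),(255,0,0)); pt(w(-.012,-.222,.103),(255,0,0)); pt(w(.116,.23,.109),(255,0,0)); pt(w(.116,.276,.109),(255,0,255)); pt(w(.116,.18,.109),(255,0,255))
for k in range(12):
    for rr in(.034,): pt(w(-.012+rr*np.cos(k*np.pi/6),-.222+rr*np.sin(k*np.pi/6),.103),(0,255,0) if k else (0,0,255))
cv2.imwrite("pics/c1.png",big[720:1240,1080:1800])
d=cv2.resize(im[125:168,295:350],None,fx=13,fy=13,interpolation=cv2.INTER_CUBIC); cv2.imwrite("pics/dial0.png",d)
print(proj(t,w(-.012,-.222,.13)))
```

```text
[362.70557434 200.61242441]
```

View pics/c1.png

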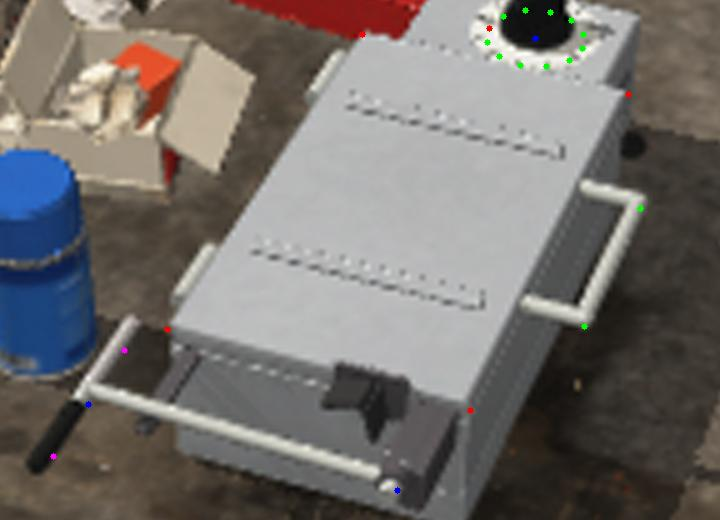

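View pics/dial0.png

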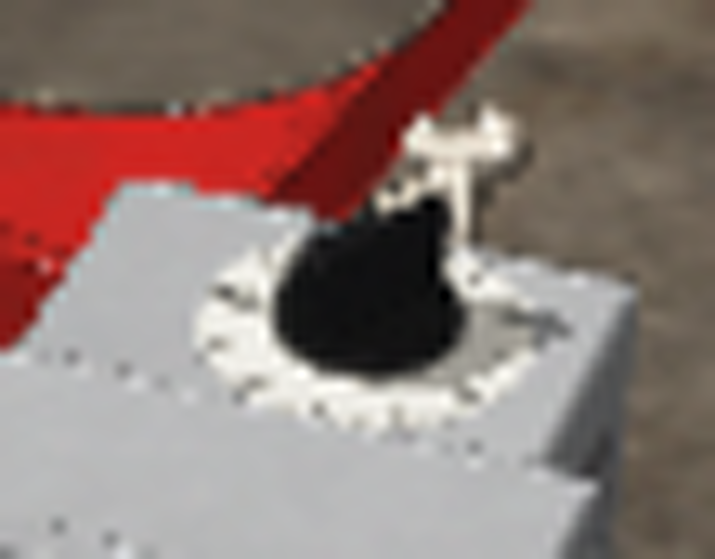

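Request:
apply_moves([
  [-0.05, 0, 0, 0, 0, -0.07],
  [-0.05, 0, 0, 0, 0, -0.07],
  [-0.05, 0, 0, 0, 0, -0.07],
  [-0.05, 0, 0, 0, 0, -0.07],
  [-0.05, 0, 0, 0, 0, -0.07],
  [-0.05, 0, 0, 0, 0, -0.07],
  [0, 0, 0, 0, 0, 0],
  [0, 0, 0, 0, 0, 0],
])

```text
time_s: 1.3
tool_pos: [-0.0798, -0.5849, 0.4046]
eef_rot: [-1.57, 0.0, -1.631]
wrist_force: [-0.1, -0.0, 0.0]
finger_gap: 0.0856
```

Run:
```python
from h import *
print(r.state()["tool_pos"],r.state()["joints"])
t=r.snapshot("top"); cv2.imwrite("pics/top1.png",t["image"]);
cv2.imwrite("pics/top1w.png",cv2.resize(t["image"][140:290,215:415],None,fx=4,fy=4,interpolation=cv2.INTER_CUBIC))
s=r.snapshot("scene");cv2.imwrite("pics/scene1.png",s["image"])
```

```text
[-0.07983523 -0.58485742  0.40457514] [-1.81606821e+00  2.15449731e-01 -1.04916339e-01  1.25100089e+00
  5.87928328e-04  1.38580081e+00]
```

View pics/top1w.png

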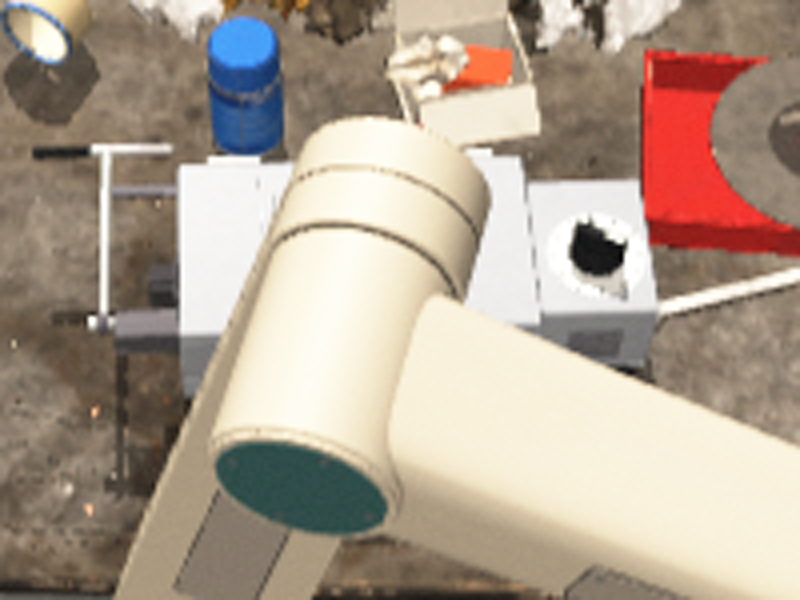

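Run:
```python
from h import *
np.set_printoptions(precision=4,suppress=True)
t=r.snapshot("top"); s=r.snapshot("scene")
T=lambda X,Y:(215+(X-1.5)/4,140+(Y-1.5)/4)
S=lambda X,Y:((1080+X-2)/5,(720+Y-2)/5)
P=[("FL",(180,335),(468,402)),("BL",(180,163),(175,329)),("BR",(522,155),(360,33)),("FR",(538,328),(625,93)),("rodend",(103,150),(92,383)),("gripend",(33,152),(38,468)),("pinend",(171,149),(134,319)),("pivot",(104,320),(385,478))]
for n,a,b in P:
    p=tri(t,T(*a),s,S(*b)); print(n,p,"top@118",onz(t,*T(*a),.118)[:2],"sc@118",onz(s,*S(*b),.118)[:2], np.linalg.norm(proj(t,p)-T(*a)))
cv2.imwrite("pics/dtop.png",cv2.resize(t["image"][180:222,345:385],None,fx=14,fy=14,interpolation=cv2.INTER_CUBIC))
cv2.imwrite("pics/dtopn.png",cv2.resize(t["image"][180:222,345:385],None,fx=14,fy=14,interpolation=cv2.INTER_NEAREST))
```

```text
FL [0.467  0.0011 0.1171] top@118 [0.4686 0.0007] sc@118 [0.4647 0.0033] 0.5303493547061495
BL [0.655  0.0114 0.1154] top@118 [0.6599 0.0106] sc@118 [0.6472 0.0179] 1.4872163674015575
BR [ 0.6766 -0.3122  0.1142] top@118 [ 0.676  -0.3121] sc@118 [ 0.6722 -0.3055] 0.5056977271739126
FR [ 0.4839 -0.3186  0.1165] top@118 [ 0.483  -0.3184] sc@118 [ 0.4833 -0.3165] 0.014100737213584793
rodend [0.6678 0.0839 0.1236] top@118 [0.6738 0.0845] sc@118 [0.6694 0.0797] 0.38048547663060384
gripend [0.6668 0.151  0.1174] top@118 [0.6701 0.1508] sc@118 [0.6632 0.1534] 0.7781779620464322
pinend [0.6745 0.02   0.1186] top@118 [0.6763 0.02  ] sc@118 [0.6736 0.0202] 0.28679039936746303
pivot [0.4876 0.0709 0.1092] top@118 [0.483  0.0697] sc@118 [0.4834 0.0794] 0.2190830213294689
```

View pics/dtop.png

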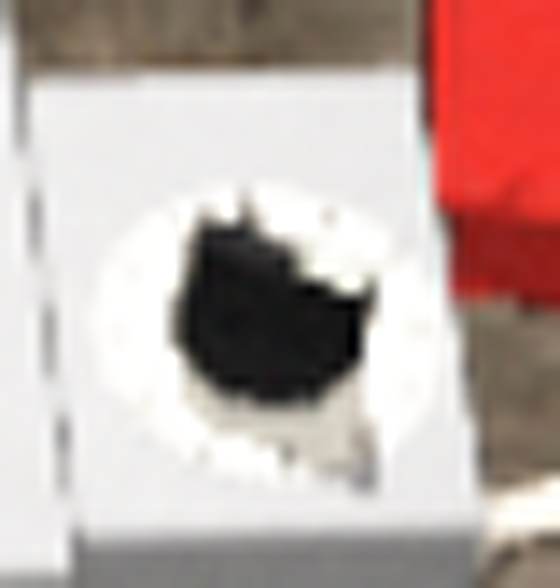

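```bash
cat >> h.py <<'E'
W=np.array([.571,-.1545]);yaw=.052
def w(x,y,z):
    c,sn=np.cos(yaw),np.sin(yaw); return np.array([W[0]+c*x-sn*y,W[1]+sn*x+c*y,z])
def wi(p):
    c,sn=np.cos(yaw),np.sin(yaw); d=np.array(p[:2])-W; return np.array([c*d[0]+sn*d[1],-sn*d[0]+c*d[1],p[2]])
E
python3 - <<'E'
from h import *
np.set_printoptions(precision=4,suppress=True)
t=r.snapshot("top"); s=r.snapshot("scene")
D=w(-.012,-.222,.141)
for (X,Y) in [(200,220),(245,205),(290,270),(370,290),(360,340),(185,330)]:
    p=onz(t,345+(X-6.5)/14,180+(Y-6.5)/14,.141); print((X,Y),"z141",wi(p)[:2]-[-.012,-.222])
for z in(.103,.113,.141):
  for nm,q in(("t",t),("s",s)):
    print(nm,z,proj(q,w(-.012,-.222,z)), proj(q,w(-.012+.034,-.222,z)))
# gain-stretched views
for nm,q,(u0,u1,v0,v1) in(("t",t,(345,385,180,222)),("s",s,(305,345,125,160))):
    c=q["image"][v0:v1,u0:u1].astype(float)
    g=np.clip((c/255)**0.4*255,0,255).astype(np.uint8)
    c2=np.clip((c-170)*3,0,255).astype(np.uint8)
    cv2.imwrite(f"pics/g_{nm}.png",np.hstack([cv2.resize(x,None,fx=10,fy=10,interpolation=cv2.INTER_CUBIC) for x in(g,c2)]))
E
```

```text
(200, 220) z141 [0.0133 0.0203]
(245, 205) z141 [0.0177 0.0081]
(290, 270) z141 [-0.0032 -0.0012]
(370, 290) z141 [-0.0101 -0.0211]
(360, 340) z141 [-0.0256 -0.0166]
(185, 330) z141 [-0.0211  0.0279]
t 0.103 [363.5323 203.9921] [362.4951 196.4401]
s 0.103 [322.4901 150.0506] [313.279  147.9717]
t 0.113 [363.8651 202.4603] [362.8201 194.8908]
s 0.113 [322.6432 147.6856] [313.3962 145.6115]
t 0.141 [364.8125 198.0989] [363.7451 190.4808]
s 0.141 [323.0781 140.9663] [313.7292 138.9062]
```

View pics/g_t.png

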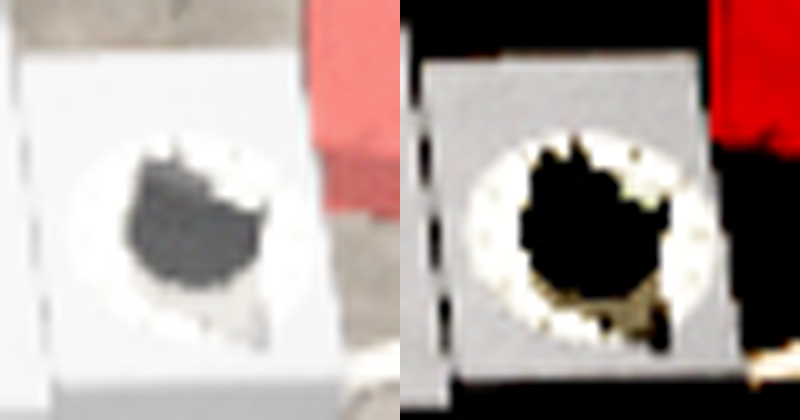

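View pics/g_s.png

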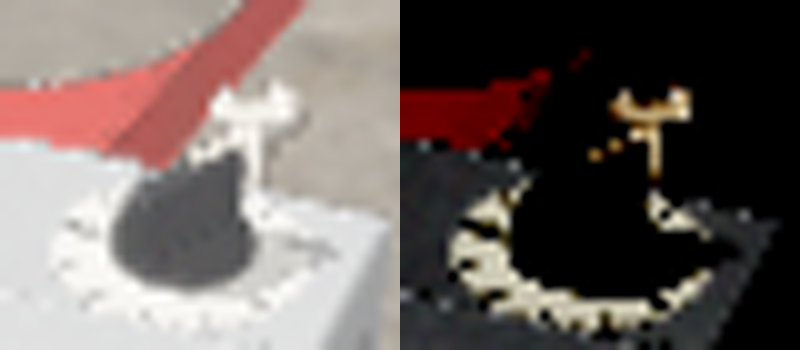

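Run:
```python
from h import *
np.set_printoptions(precision=4,suppress=True)
t=r.snapshot("top"); s=r.snapshot("scene")
for X,Y in[(190,155),(215,140),(240,150)]:
    p=onz(s,305+(X-4.5)/10,125+(Y-4.5)/10,.141); print((X,Y),"s141",wi(p)[:2]-[-.012,-.222])
for X,Y in[(140,155),(240,185),(220,190),(265,205),(200,180)]:
    p=onz(t,345+(X-4.5)/10,180+(Y-4.5)/10,.141); print((X,Y),"t141",wi(p)[:2]-[-.012,-.222])
print(t["image"][192:206,357:375].astype(int).sum(2)//3)
print(s["image"][134:150,312:336].astype(int).sum(2)//3)
```

```text
(190, 155) s141 [ 0.0002 -0.0059]
(215, 140) s141 [-0.0049 -0.0179]
(240, 150) s141 [-0.0149 -0.0153]
(140, 155) t141 [0.0142 0.0212]
(240, 185) t141 [-0.0002 -0.0135]
(220, 190) t141 [-0.0022 -0.006 ]
(265, 205) t141 [-0.0093 -0.0215]
(200, 180) t141 [0.0024 0.0007]
[[238 237 238 237 237 237 236 236 236 236 237 235 235 235 234 234 235 234]
 [237 237 242 247 247 225 249 250 247 243 237 236 236 234 232 234 235 235]
 [247 252 235 247 253 185 242 254 253 253 252 240 242 235 234 235 236 235]
 [244 252 167 195 238 127 198 254 254 254 254 220 252 250 242 236 236 234]
 [252 214  77  56  61  55 140 240 248 252 254 247 254 254 253 247 237 233]
 [254 158  45  41  46  56  59  94 148 215 241 251 254 254 254 253 235 234]
 [254 134  31  28  30  38  44  52  59 163 236 250 249 248 252 248 240 245]
 [253 101  23  25  23  26  27  36  42 127 222 238 246 245 219 248 252 253]
 [224  62  22  22  23  25  22  21  26  32  35  98 221 226 138 254 254 254]
 [150  39  25  25  22  21  21  20  20  21  24  26  34  42  92 254 254 254]
 [129  30  26  27  21  24  24  26  28  24  25  23  22  25 145 254 254 252]
 [121  
[... 1135 characters left out ...]
83 185 182 188 209 108  35  29  29  24  21  17  15  17  17  16 110
  165  76  96  94  90  93]
 [185 187 214 181 231 139  58  32  25  21  17  16  17  17  16  16  17 113
  217 163 145 124  90 102]
 [203 227 234 200 186  80  23  30  17  17  16  17  17  17  17  16  15 178
  231 223 161 186 186 200]
 [229 232 232 235 144  36  20  18  17  16  16  17  16  16  15  17  17 120
  228 154 230 217 189 185]
 [ 96 185 189 231  65  22  20  18  17  17  18  15  16  15  17  13  17  18
  178 230 230 230 211 189]
 [201 149 148 187  51  23  21  18  16  17  17  16  17  14  19  18  17  18
   76 152 155 152 150 205]
 [234 234 234 198  52  23  19  18  16  16  18  14  19  19  18  18  18  18
   46 151 156 124  91 102]]
```

Run:
```python
from h import *
np.set_printoptions(precision=4,suppress=True)
t=r.snapshot("top"); s=r.snapshot("scene")
for q,pts in((s,[(324,140.2),(326.5,139.4),(328.5,138.7),(329,139)]),(t,[(366,198.3),(368.5,199),(370.8,199.9),(359,195.6),(371,201.3),(358.8,199)])):
  for u,v in pts: print(u,v,wi(onz(q,u,v,.141))[:2]-[-.012,-.222])
for a in(70,80,90,100,110,120):
  d=np.array([np.cos(np.radians(a)),-np.sin(np.radians(a))])
  n=np.array([-d[1],d[0]])
  for q,nm in((s,'s'),(t,'t')):
    print(a,nm,*[proj(q,w(-.012+k*.025*d[0]+m*.0065*n[0],-.222+k*.025*d[1]+m*.0065*n[1],.141)).round(1) for k,m in((1,1),(1,-1),(-1,1),(-1,-1))])
```

```text
324 140.2 [-0.0015 -0.0056]
326.5 139.4 [-0.008  -0.0135]
328.5 138.7 [-0.0131 -0.0202]
329 139 [-0.0153 -0.0191]
366 198.3 [-0.001  -0.0042]
368.5 199 [-0.0044 -0.0129]
370.8 199.9 [-0.0086 -0.0207]
359 195.6 [0.0117 0.0198]
371 201.3 [-0.0147 -0.0207]
358.8 199 [-0.0033  0.0222]
70 s [321.  136.9] [324.7 136.9] [321.4 145.1] [325.2 145.1]
70 t [370.2 194.6] [371.8 197.4] [357.8 198.8] [359.4 201.6]
80 s [322.3 136.8] [326.  137.2] [320.1 144.8] [323.9 145.3]
80 t [370.9 195.5] [372.  198.4] [357.7 197.8] [358.7 200.7]
90 s [323.5 136.8] [327.1 137.6] [319.  144.4] [322.6 145.2]
90 t [371.5 196.5] [371.9 199.4] [357.7 196.8] [358.1 199.7]
100 s [324.8 137. ] [328.1 138.1] [317.9 143.9] [321.3 145.1]
100 t [371.8 197.5] [371.7 200.4] [358.  195.8] [357.8 198.7]
110 s [326.1 137.2] [329.  138.6] [317.1 143.3] [320.  144.8]
110 t [372.  198.5] [371.2 201.3] [358.5 194.9] [357.7 197.7]
120 s [327.2 137.6] [329.7 139.3] [316.4 142.7] [318.9 144.4]
120 t [371.9 199.5] [370.5 202.1] [359.2 194.1] [357.7 196.7]
```

Request:
apply_moves([
  [0.06, 0, 0, 0, 0, 0.12],
  [0.06, 0, 0, 0, 0, 0.12],
  [0.06, 0, 0, 0, 0, 0.12],
  [0.06, 0, 0, 0, 0, 0.12],
  [0.06, 0, 0, 0, 0, 0.12],
  [0.05, 0.03, 0, 0, 0, 0.09],
  [0.05, 0.03, 0, 0, 0, 0.09],
  [0.05, 0.03, 0, 0, 0, 0.09],
  [0.05, 0.03, 0, 0, 0, 0.09],
  [0.05, 0.03, 0, 0, 0, 0.09],
  [0.05, 0.03, 0, 0, 0, 0.09],
  [0.05, 0.028, 0, 0, 0, 0.09],
  [0, 0, -0.03, 0, 0, 0.017],
  [0, 0, -0.03, 0, 0, 0],
  [0, 0, 0, 0, 0, 0],
  [0, 0, 0, 0, 0, 0],
], jaw=0.6)

```text
time_s: 3.8
tool_pos: [0.5702, -0.3773, 0.3457]
eef_rot: [-1.571, -0.001, -0.384]
wrist_force: [0.2, -1.5, 1.4]
finger_gap: 0.0512
```

```bash
cat >> h.py <<'E'
def view(n,out,box,k=4):
    q=r.snapshot(n); u0,u1,v0,v1=box
    cv2.imwrite("pics/"+out,cv2.resize(q["image"][v0:v1,u0:u1],None,fx=k,fy=k,interpolation=cv2.INTER_CUBIC)); return q
E
python3 - <<'E'
from h import *
print(r.state()["tool_pos"],r.state()["eef_rot"],r.state()["joints"])
print(w(-.012,-.222,0))
view("scene","a1.png",(270,390,60,180),5)
E
```

```text
[ 0.57022106 -0.37732114  0.34571129] [-1.5710973e+00 -1.1290396e-03 -3.8421409e-01] [-6.79042597e-01  4.11507301e-01  3.57779101e-02  1.19389916e+00
  4.00884349e-05  1.27596801e+00]
[ 0.57055502 -0.37682364  0.        ]
```

View pics/a1.png

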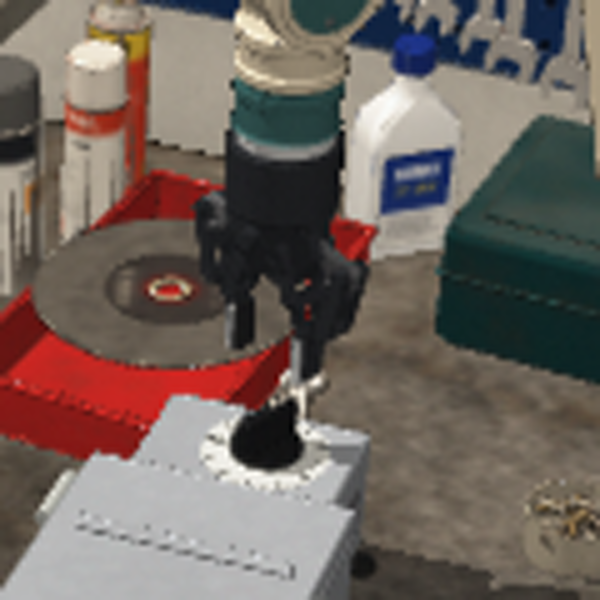

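Request:
apply_moves([
  [0, 0, -0.02, 0, 0, 0],
  [0, 0, -0.02, 0, 0, 0],
  [0, 0, -0.015, 0, 0, 0],
  [0, 0, 0, 0, 0, 0],
  [0, 0, 0, 0, 0, 0],
])

```text
time_s: 4.47
tool_pos: [0.5702, -0.3771, 0.2897]
eef_rot: [-1.571, -0.0, -0.384]
wrist_force: [0.1, -0.4, 0.4]
finger_gap: 0.0516
```

Request:
apply_moves([
  [0, 0, 0, 0, 0, 0],
  [0, 0, 0, 0, 0, 0],
  [0, 0, 0, 0, 0, 0],
  [0, 0, 0, 0, 0, 0],
  [0, 0, 0, 0, 0, 0],
  [0, 0, 0, 0, 0, 0],
  [0, 0, 0, 0, 0, 0],
  [0, 0, 0, 0, 0, 0],
], jaw=0.0)

```text
time_s: 5.48
tool_pos: [0.5697, -0.3771, 0.2907]
eef_rot: [-1.572, 0.0, -0.384]
wrist_force: [-3.8, 0.4, 5.3]
finger_gap: 0.0122
```

Run:
```python
from h import *
print(r.state()["wrist_torque"])
view("scene","a2.png",(270,390,60,180),5)
```

```text
[ 0.19181325  0.73331159 -0.03448367]
```

View pics/a2.png

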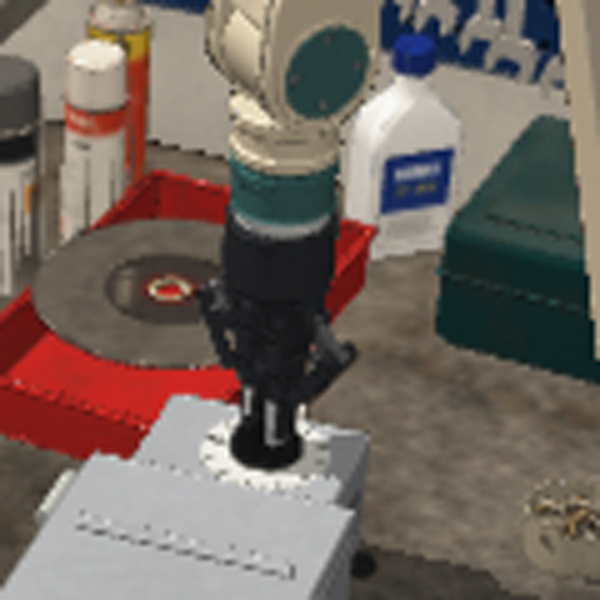

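Request:
apply_moves([
  [0, 0, 0.002, 0, 0, 0],
  [0, 0, 0, 0, 0, 0.15],
  [0, 0, 0, 0, 0, 0.15],
  [0, 0, 0, 0, 0, 0.15],
  [0, 0, 0, 0, 0, 0.15],
  [0, 0, 0, 0, 0, 0.15],
  [0, 0, 0, 0, 0, 0.15],
  [0, 0, 0, 0, 0, 0.15],
  [0, 0, 0, 0, 0, 0.15],
  [0, 0, 0, 0, 0, 0.15],
  [0, 0, 0, 0, 0, 0.15],
  [0, 0, 0, 0, 0, 0.15],
  [0, 0, 0, 0, 0, 0.15],
  [0, 0, 0, 0, 0, 0.15],
  [0, 0, 0, 0, 0, 0.057],
  [0, 0, 0, 0, 0, 0],
  [0, 0, 0, 0, 0, 0],
])

```text
time_s: 7.65
tool_pos: [0.5703, -0.3767, 0.2908]
eef_rot: [-1.571, -0.001, 1.623]
wrist_force: [2.0, 0.5, -5.3]
finger_gap: 0.0115
```

Request:
apply_moves([
  [0, 0, 0, 0, 0, 0],
  [0, 0, 0, 0, 0, 0],
  [0, 0, 0, 0, 0, 0],
  [0, 0, 0.02, 0, 0, 0],
  [0, 0, 0.03, 0, 0, 0],
  [0, 0, 0.04, 0, 0, 0],
  [0, 0, 0, 0, 0, 0],
], jaw=0.4)

```text
time_s: 8.52
tool_pos: [0.5713, -0.378, 0.3885]
eef_rot: [-1.579, 0.007, 1.623]
wrist_force: [-0.3, -0.5, 1.0]
finger_gap: 0.0342
```

Run:
```python
from h import *
print(r.state()["joints"])
view("scene","a3.png",(270,390,60,180),5)
view("top","a4.png",(215,415,140,290),4)
```

```text
[-6.78798647e-01  3.86380784e-01  9.08122494e-02  1.26434939e+00
 -4.08737571e-06 -7.30957403e-01]
```

View pics/a3.png

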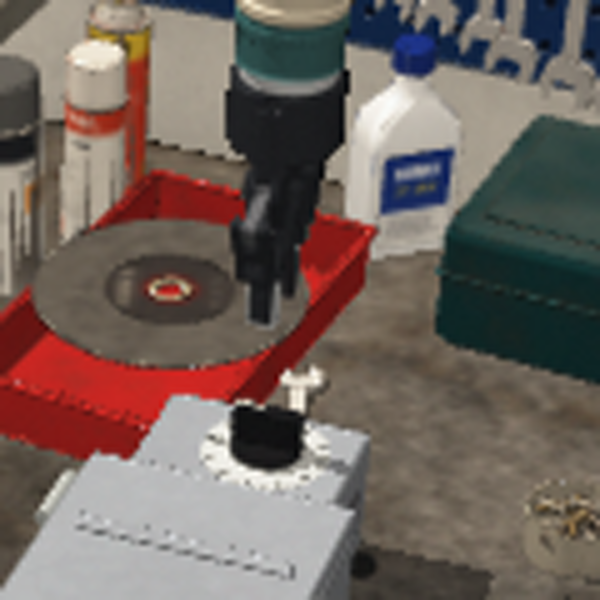

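View pics/a4.png

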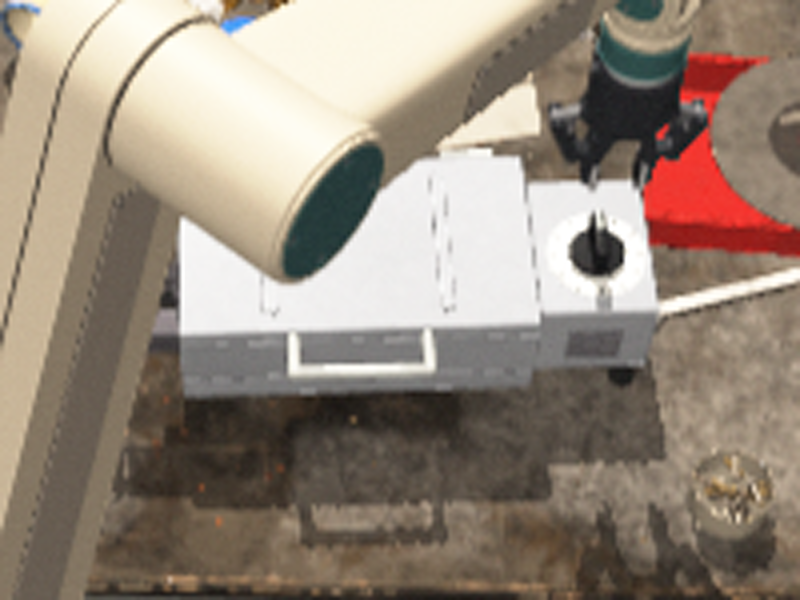

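Run:
```python
from h import *
np.set_printoptions(precision=3,suppress=True)
t=view("top","a5.png",(345,385,180,222),10)
s=view("scene","a6.png",(305,350,130,165),10)
a=cv2.imread("pics/a5.png");b=cv2.imread("pics/a6.png")
h=np.zeros((420,860,3),np.uint8);h[:420,:400]=a;h[:350,410:]=b;cv2.imwrite("pics/a7.png",h)
for k in(-.025,0,.025): print(proj(t,w(-.012+k,-.222,.141)),proj(s,w(-.012+k,-.222,.141)))
```

```text
[365.611 203.801] [330.018 142.495]
[364.813 198.099] [323.078 140.966]
[364.026 192.482] [316.194 139.449]
```

View pics/a7.png

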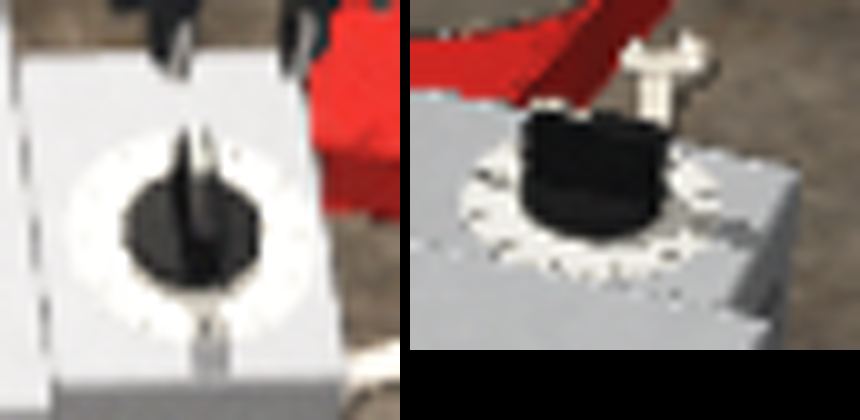

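Run:
```python
from h import *
np.set_printoptions(precision=4,suppress=True)
t=r.snapshot("top");s=r.snapshot("scene")
T=lambda X,Y:(215+(X-1.5)/4,140+(Y-1.5)/4)
for X in(295,362,430): print(wi(onz(t,*T(X,365),.109)))
print(w(-.133,0,.109)); print(proj(t,w(-.133,.06,.109)),T(292,365),proj(t,w(-.133,-.06,.109)),T(433,365))
print(proj(s,w(-.133,0,.109)))
view("scene","b.png",(280,400,140,240),6)
```

```text
[-0.123   0.0586  0.109 ]
[-0.1248 -0.0009  0.109 ]
[-0.1266 -0.0611  0.109 ]
[ 0.4382 -0.1614  0.109 ]
[288.0643 233.3004] (287.625, 230.875) [321.9283 232.4365] (322.875, 230.875)
[337.2235 195.2737]
```

View pics/b.png

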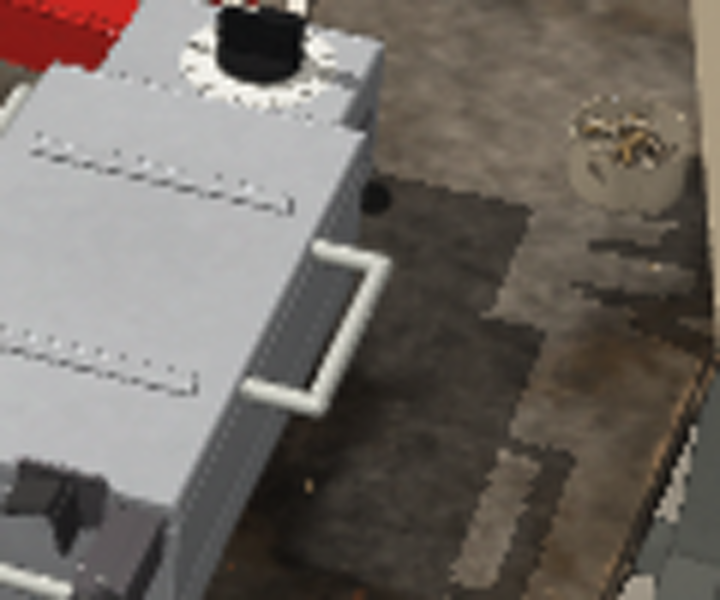

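Run:
```python
from h import *
np.set_printoptions(precision=4,suppress=True)
t=r.snapshot("top");s=r.snapshot("scene")
g=t["image"].mean(2).astype(int)
for u in(295,305,315): print(u,g[222:240,u])
gs=s["image"].mean(2).astype(int)
for v in(188,192,196,200,204): print(v,gs[v,325:352])
```

```text
295 [210 139 132 134 125 127 126 123 123 202 230 203 146 119 123 109  66  30]
305 [182 128 142 136 119 123 122 122 119 236 246 203 138 114 121 100  54  33]
315 [156 137 150 139 121 121 122 123 153 230 233 181 144 123 118  90  51  52]
188 [183 183 124  87 101  77  80  80  80  79  84  79  76  61  89 201 191 145
  95  58  60  60  56  56  57  53  53]
192 [122  85 102  78  81  80  79  79  89  79  76  61  83 201 194 155 124  59
  55  57  59  58  53  53  57  56  56]
196 [103  79  82  82  79  78  90  82  77  50  70 202 196 160 118  46  43  43
  49  52  50  51  59  59  57  57  56]
200 [ 82  83  82  79  86  77  78  47  57 200 199 165 119  52  40  41  45  48
  53  56  57  54  53  51  53  54  57]
204 [205 170 151 109  95  62  39 206 200 170 123  43  26  27  27  24  25  29
  32  33  35  37  38  39  39  43  41]
```

Request:
apply_moves([
  [-0.013, 0.0217, 0, 0, 0, -0.157],
  [-0.013, 0.0217, 0, 0, 0, -0.157],
  [-0.013, 0.0217, 0, 0, 0, -0.157],
  [-0.013, 0.0217, 0, 0, 0, -0.157],
  [-0.013, 0.0217, 0, 0, 0, -0.157],
  [-0.013, 0.0217, 0, 0, 0, -0.157],
  [-0.013, 0.0217, 0, 0, 0, -0.157],
  [-0.013, 0.0217, 0, 0, 0, -0.157],
  [-0.013, 0.0217, 0, 0, 0, -0.157],
  [-0.013, 0.0217, 0, 0, 0, -0.157],
  [0, 0, -0.03, 0, 0, 0],
  [0, 0, -0.03, 0, 0, 0],
  [0, 0, 0, 0, 0, 0],
  [0, 0, 0, 0, 0, 0],
], jaw=0.33)

```text
time_s: 10.72
tool_pos: [0.4404, -0.1602, 0.3225]
eef_rot: [-1.571, -0.001, 0.053]
wrist_force: [-0.2, -0.4, -0.5]
finger_gap: 0.0281
```

Run:
```python
from h import *
print(r.state()["tool_pos"],r.state()["eef_rot"],r.state()["joints"])
view("scene","b1.png",(280,400,120,220),6)
view("top","b2.png",(215,415,140,290),4)
```

```text
[ 0.44039894 -0.16019685  0.32246775] [-1.57117406e+00 -6.95829257e-04  5.29385117e-02] [-4.86956858e-01  6.08732519e-02 -4.67041691e-01  1.04209035e+00
  3.36815987e-05  1.03090110e+00]
```

View pics/b1.png

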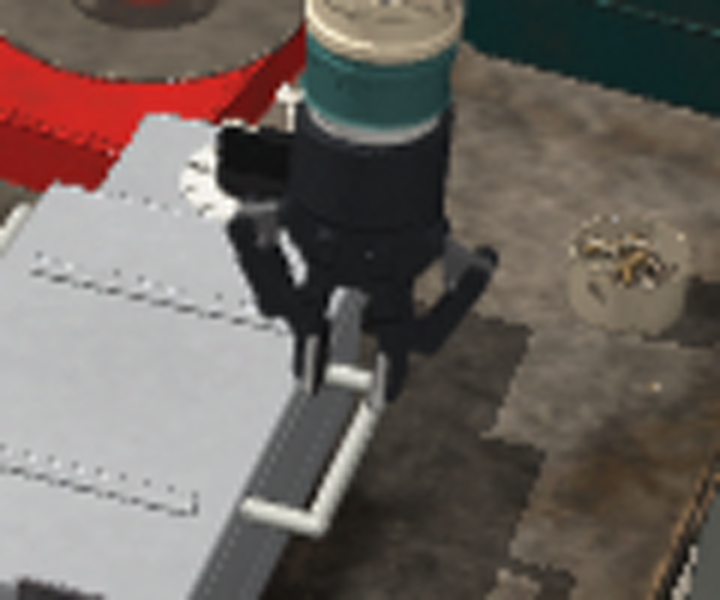

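View pics/b2.png

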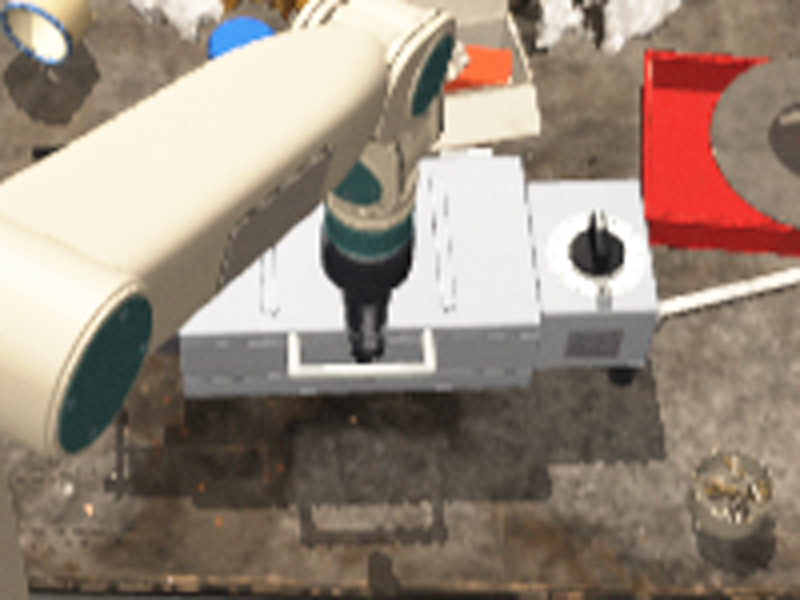

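Request:
apply_moves([
  [-0.001, 0, -0.015, 0, 0, 0],
  [0, 0, -0.015, 0, 0, 0],
  [0, 0, -0.015, 0, 0, 0],
  [0, 0, -0.013, 0, 0, 0],
  [0, 0, 0, 0, 0, 0],
  [0, 0, 0, 0, 0, 0],
])

```text
time_s: 11.58
tool_pos: [0.4392, -0.1601, 0.2638]
eef_rot: [-1.571, -0.0, 0.053]
wrist_force: [0.5, 0.3, 1.0]
finger_gap: 0.0284
```

Run:
```python
from h import *
view("scene","b3.png",(280,400,120,220),6)
```

```text
(no output)
```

View pics/b3.png

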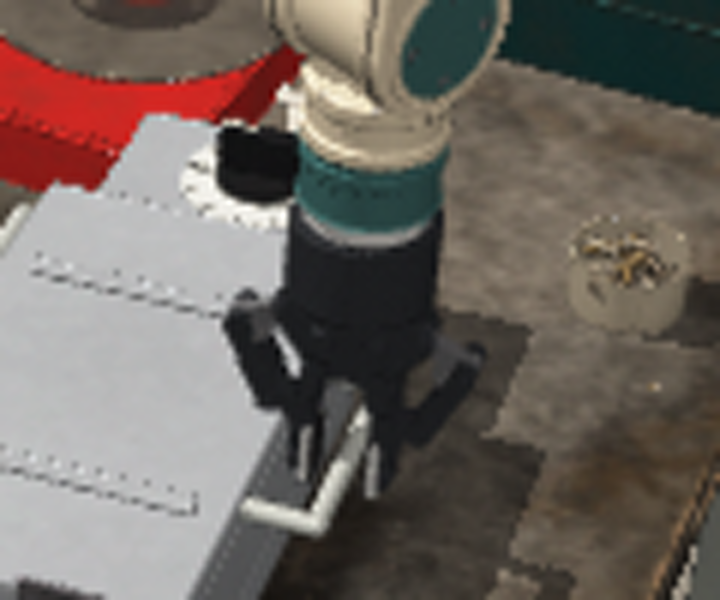

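Request:
apply_moves([
  [0, 0, 0, 0, 0, 0],
  [0, 0, 0, 0, 0, 0],
  [0, 0, 0, 0, 0, 0],
  [0, 0, 0, 0, 0, 0],
  [0, 0, 0, 0, 0, 0],
  [0, 0, 0, 0, 0, 0],
], jaw=0.0)

```text
time_s: 12.38
tool_pos: [0.4371, -0.16, 0.2641]
eef_rot: [-1.573, 0.006, 0.052]
wrist_force: [-8.3, -1.5, 6.7]
finger_gap: 0.0099
```

Request:
apply_moves([
  [0.0003, 0, 0.0114, 0, 0, 0],
  [0.0008, 0, 0.0114, 0, 0, 0],
  [0.0014, 0.0001, 0.0113, 0, 0, 0],
  [0.002, 0.0001, 0.0112, 0, 0, 0],
  [0.0026, 0.0001, 0.0111, 0, 0, 0],
  [0.0031, 0.0002, 0.011, 0, 0, 0],
  [0, 0, 0, 0, 0, 0],
])

```text
time_s: 13.25
tool_pos: [0.4469, -0.1595, 0.3306]
eef_rot: [-1.572, 0.009, 0.052]
wrist_force: [-8.6, -2.5, -1.9]
finger_gap: 0.0097
```

Request:
apply_moves([
  [0.0038, 0.0002, 0.0108, 0, 0, 0],
  [0.004, 0.0002, 0.0106, 0, 0, 0],
  [0.0047, 0.0002, 0.0104, 0, 0, 0],
  [0.0052, 0.0003, 0.0101, 0, 0, 0],
  [0.0057, 0.0003, 0.0098, 0, 0, 0],
  [0.0062, 0.0003, 0.0096, 0, 0, 0],
  [0.0067, 0.0003, 0.0092, 0, 0, 0],
  [0.0071, 0.0004, 0.0089, 0, 0, 0],
  [0.0075, 0.0004, 0.0086, 0, 0, 0],
  [0.008, 0.0004, 0.0081, 0, 0, 0],
  [0.0084, 0.0004, 0.0077, 0, 0, 0],
  [0.0087, 0.0005, 0.0073, 0, 0, 0],
  [0, 0, 0, 0, 0, 0],
])

```text
time_s: 14.88
tool_pos: [0.5213, -0.1552, 0.4451]
eef_rot: [-1.572, 0.012, 0.052]
wrist_force: [-19.4, 0.3, 16.8]
finger_gap: 0.0098
```

Run:
```python
from h import *
s=r.snapshot("scene");cv2.imwrite("pics/b4.png",s["image"])
```

```text
(no output)
```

View pics/b4.png

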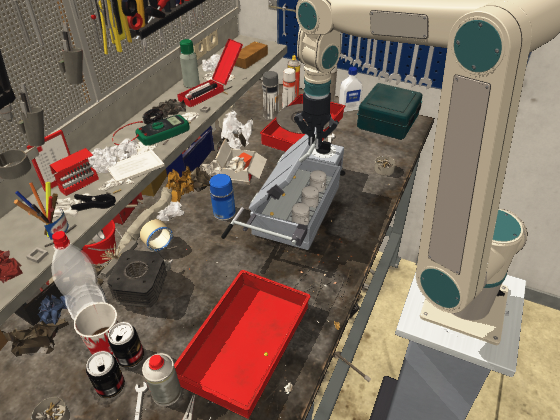

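Request:
apply_moves([
  [0.0075, 0.0005, 0.0085, 0, 0, 0],
  [0.0085, 0.0005, 0.0075, 0, 0, 0],
  [0.0097, 0.0005, 0.0059, 0, 0, 0],
  [0.0101, 0.0005, 0.0054, 0, 0, 0],
  [0.0103, 0.0005, 0.005, 0, 0, 0],
  [0.0105, 0.0006, 0.0043, 0, 0, 0],
  [0.0107, 0.0006, 0.0038, 0, 0, 0],
  [0.0109, 0.0006, 0.0034, 0, 0, 0],
  [0.011, 0.0006, 0.0028, 0, 0, 0],
  [0.0112, 0.0006, 0.0022, 0, 0, 0],
  [0, 0, 0, 0, 0, 0],
])

```text
time_s: 16.3
tool_pos: [0.6257, -0.1495, 0.4948]
eef_rot: [-1.571, -0.004, 0.054]
wrist_force: [-2.7, 2.5, 9.0]
finger_gap: 0.0092
```

Request:
apply_moves([
  [0.0113, 0.0006, 0.0016, 0, 0, 0],
  [0.0113, 0.0006, 0.0012, 0, 0, 0],
  [0.0114, 0.0006, 0.0005, 0, 0, 0],
  [0.0114, 0.0006, 0, 0, 0, 0],
  [0, 0, 0, 0, 0, 0],
])

```text
time_s: 16.92
tool_pos: [0.6716, -0.147, 0.4965]
eef_rot: [-1.57, -0.004, 0.054]
wrist_force: [0.2, 2.4, 5.2]
finger_gap: 0.0096
```

Run:
```python
from h import *
s=view("scene","b5.png",(200,370,60,260),3)
view("top","b6.png",(195,415,90,290),3)
```

```text
(no output)
```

View pics/b5.png

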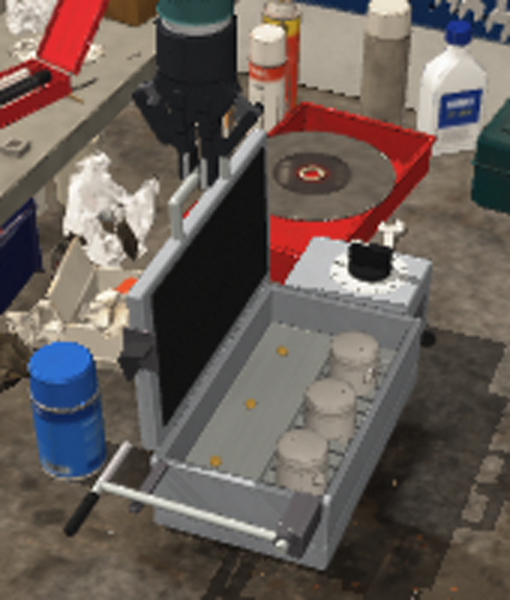

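View pics/b6.png

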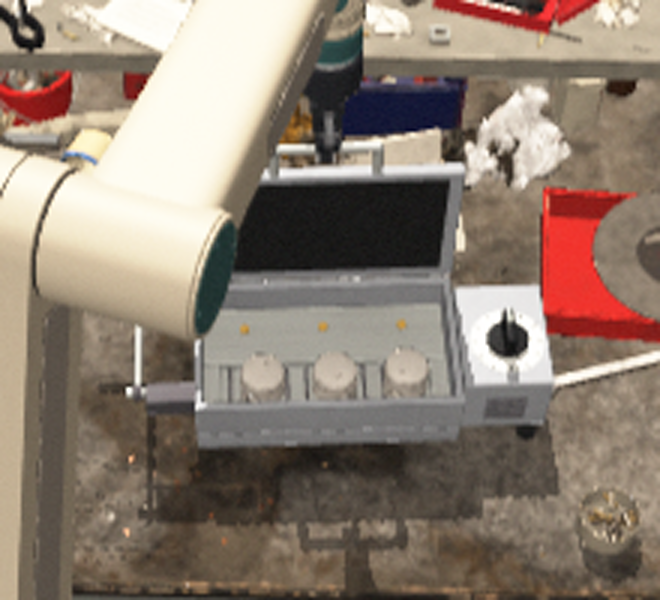

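Request:
apply_moves([
  [0.005, 0, 0, 0, 0, 0],
  [0, 0, 0, 0, 0, 0],
])

```text
time_s: 17.27
tool_pos: [0.6763, -0.1469, 0.4963]
eef_rot: [-1.569, -0.004, 0.054]
wrist_force: [0.2, 4.3, 6.3]
finger_gap: 0.0094
```

Request:
apply_moves([
  [0, 0, 0, 0, 0, 0],
  [0, 0, 0, 0, 0, 0],
  [0, 0, 0, 0, 0, 0],
  [0, 0, 0.02, 0, 0, 0],
  [0, 0, 0.03, 0, 0, 0],
  [0, 0, 0.03, 0, 0, 0],
  [0, 0, 0, 0, 0, 0],
], jaw=0.35)

```text
time_s: 18.15
tool_pos: [0.6762, -0.1479, 0.5774]
eef_rot: [-1.573, -0.005, 0.053]
wrist_force: [0.1, -0.4, 0.8]
finger_gap: 0.03
```

Run:
```python
from h import *
print(r.state()["joints"])
s=view("scene","b7.png",(200,370,60,260),3)
```

```text
[-3.08639304e-01  3.75622187e-01  4.64281270e-01  1.65372940e+00
 -1.07702417e-04  1.20940014e+00]
```

View pics/b7.png

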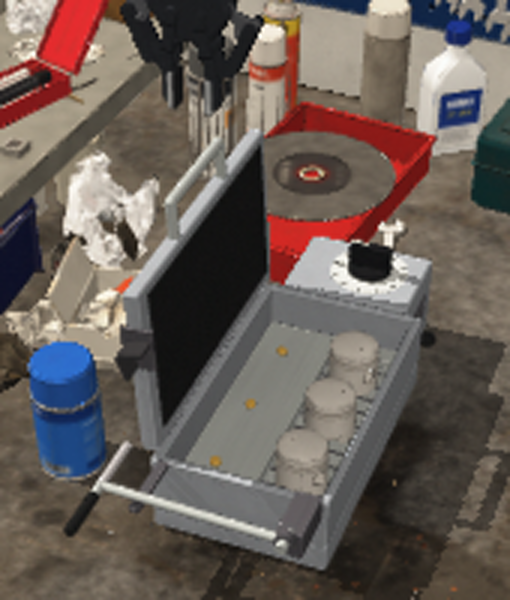

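Run:
```python
from h import *
np.set_printoptions(precision=4,suppress=True)
s=r.snapshot("scene")
hsv=cv2.cvtColor(s["image"],cv2.COLOR_BGR2HSV)
m=((hsv[...,0]>100)&(hsv[...,0]<120)&(hsv[...,1]>150)&(hsv[...,2]>80)).astype(np.uint8)
m[:170]=0;m[240:]=0;m[:,:205]=0;m[:,240:]=0
x,y,ww,hh=cv2.boundingRect(m);print(x,y,ww,hh)
c=x+ww/2-.5
# can axis: mid column; top ellipse
p=onz(s,c,y,.141);print("far top",p)
p=onz(s,c,y+hh,0);print("near bottom",p)
for pw in[(.1155,.276,.117),(.0677,.276,.236)]: print(w(*pw), proj(s,w(*pw)))
view("scene","c0.png",(205,320,180,250),7)
```

```text
210 174 25 45
far top [ 0.7938 -0.0706  0.141 ]
near bottom [ 0.7754 -0.016   0.    ]
[0.672  0.1271 0.117 ] [225.1313 230.5666]
[0.6243 0.1246 0.236 ] [237.8486 203.1946]
```

View pics/c0.png

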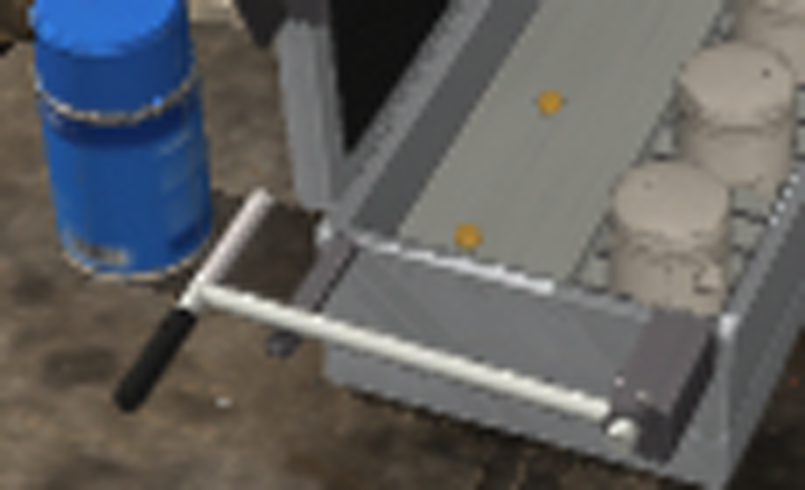

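Request:
apply_moves([
  [-0.001, 0.046, 0, 0, 0, 0],
  [-0.0015, 0.046, 0, 0, 0, 0],
  [-0.0015, 0.046, 0, 0, 0, 0],
  [-0.0015, 0.046, 0, 0, 0, 0],
  [-0.0015, 0.046, 0, 0, 0, 0],
  [-0.0015, 0.045, 0, 0, 0, 0],
  [0, 0, -0.05, 0, 0, 0],
  [0, 0, -0.05, 0, 0, 0],
  [0, 0, -0.05, 0, 0, 0],
  [0, 0, -0.05, 0, 0, 0],
  [0, 0, -0.04, 0, 0, 0],
  [0, 0, 0, 0, 0, 0],
  [0, 0, 0, 0, 0, 0],
], jaw=0.5)

```text
time_s: 19.92
tool_pos: [0.6678, 0.1273, 0.3351]
eef_rot: [-1.571, -0.001, 0.053]
wrist_force: [0.1, -0.1, 0.0]
finger_gap: 0.0426
```

Run:
```python
from h import *
print(r.state()["joints"])
view("scene","c1.png",(185,320,150,250),5)
```

```text
[ 9.33685196e-02  4.11717843e-01  1.28866080e-02  1.17132860e+00
 -3.25301412e-05  1.61120987e+00]
```

View pics/c1.png

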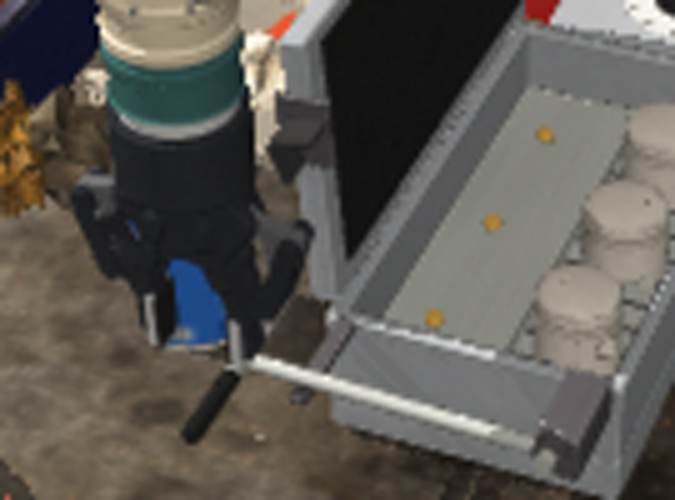

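Request:
apply_moves([
  [0, 0, -0.02, 0, 0, 0],
  [0, 0, -0.02, 0, 0, 0],
  [0, 0, -0.02, 0, 0, 0],
  [0, 0, -0.003, 0, 0, 0],
  [0, 0, 0, 0, 0, 0],
  [0, 0, 0, 0, 0, 0],
])

```text
time_s: 20.72
tool_pos: [0.668, 0.1274, 0.2721]
eef_rot: [-1.571, -0.002, 0.053]
wrist_force: [0.2, 0.2, 0.5]
finger_gap: 0.0426
```

Run:
```python
from h import *
view("scene","c2.png",(185,320,150,250),5)
```

```text
(no output)
```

View pics/c2.png

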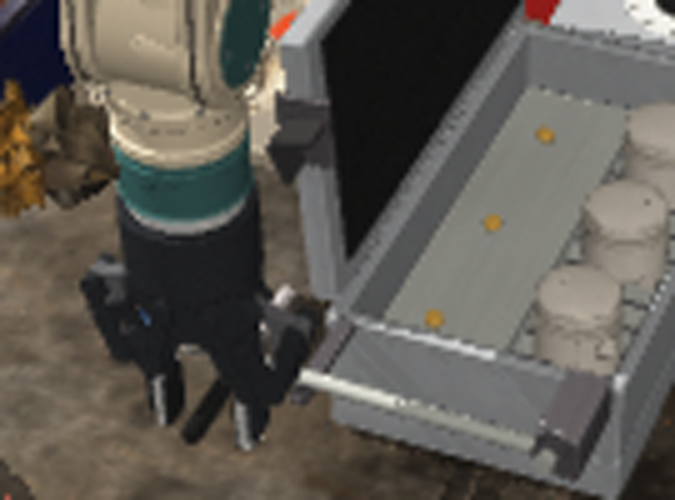

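Request:
apply_moves([
  [0, 0, 0, 0, 0, 0],
  [0, 0, 0, 0, 0, 0],
  [0, 0, 0, 0, 0, 0],
  [0, 0, 0, 0, 0, 0],
  [0, 0, 0, 0, 0, 0],
  [0, 0, 0, 0, 0, 0],
  [0, 0, 0, 0, 0, 0],
], jaw=0.0)

```text
time_s: 21.65
tool_pos: [0.6685, 0.1274, 0.272]
eef_rot: [-1.571, -0.003, 0.053]
wrist_force: [5.9, 0.1, 0.3]
finger_gap: 0.0101
```

Request:
apply_moves([
  [-0.0007, 0, 0.0092, 0, 0, 0],
  [-0.001, -0.0001, 0.0092, 0, 0, 0],
  [-0.0016, -0.0001, 0.0092, 0, 0, 0],
  [-0.002, -0.0001, 0.0092, 0, 0, 0],
  [-0.0024, -0.0001, 0.009, 0, 0, 0],
  [-0.0029, -0.0002, 0.0088, 0, 0, 0],
  [-0.0033, -0.0002, 0.0087, 0, 0, 0],
  [-0.0037, -0.0002, 0.0086, 0, 0, 0],
  [0, 0, 0, 0, 0, 0],
])

```text
time_s: 22.78
tool_pos: [0.6517, 0.1264, 0.3456]
eef_rot: [-1.571, -0.008, 0.053]
wrist_force: [7.0, 0.7, 1.9]
finger_gap: 0.0096
```

Run:
```python
from h import *
view("scene","c3.png",(185,320,150,250),5)
```

```text
(no output)
```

View pics/c3.png

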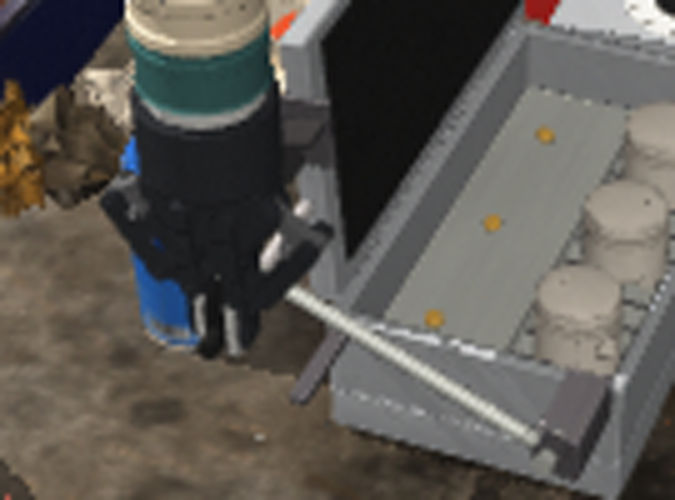

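Request:
apply_moves([
  [-0.0041, -0.0002, 0.0083, 0, 0, 0],
  [-0.0045, -0.0002, 0.0081, 0, 0, 0],
  [-0.005, -0.0003, 0.0079, 0, 0, 0],
  [-0.0053, -0.0003, 0.0077, 0, 0, 0],
  [-0.0057, -0.0003, 0.0073, 0, 0, 0],
  [-0.0059, -0.0003, 0.0071, 0, 0, 0],
  [0, 0, 0, 0, 0, 0],
  [0, 0, 0, 0, 0, 0],
])

```text
time_s: 23.82
tool_pos: [0.6222, 0.1247, 0.3935]
eef_rot: [-1.571, -0.012, 0.053]
wrist_force: [7.9, 0.4, 7.3]
finger_gap: 0.0093
```

Run:
```python
from h import *
np.set_printoptions(precision=4,suppress=True)
p=r.state()["tool_pos"];print(wi(p)-[-.075,.230,.109+.155])
s=view("scene","c4.png",(185,320,150,250),5)
print(proj(s,w(-.075+.1427,.230,.236)),proj(s,w(-.075,.230,.109)), proj(s,w(-.075+.1427,.180,.236)))
```

```text
[0.1406 0.0462 0.1295]
[245.162  192.8465] [293.4888 239.4992] [252.7268 182.1426]
```

View pics/c4.png

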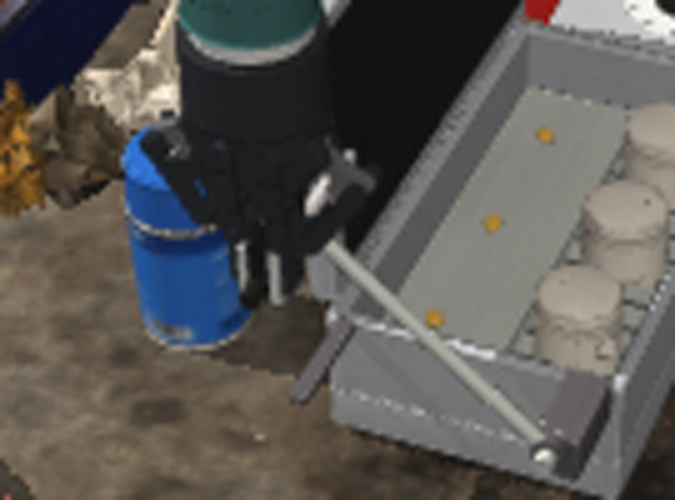

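Request:
apply_moves([
  [0, 0, 0, 0, 0, 0],
  [0, 0, 0, 0, 0, 0],
  [0, 0, 0, 0, 0, 0],
  [0, 0, 0.02, 0, 0, 0],
  [0, 0, 0.03, 0, 0, 0],
  [0, 0, 0.045, 0, 0, 0],
  [0, 0, 0.045, 0, 0, 0],
  [0, 0, 0.045, 0, 0, 0],
  [0.009, -0.045, 0, 0, 0, 0],
  [0.009, -0.045, 0, 0, 0, 0],
  [0.009, -0.045, 0, 0, 0, 0],
  [0.009, -0.045, 0, 0, 0, 0],
  [0.009, -0.045, 0, 0, 0, 0],
  [0.009, -0.045, 0, 0, 0, 0],
  [0, 0, 0, 0, 0, 0],
  [0, 0, 0, 0, 0, 0],
], jaw=0.4)

```text
time_s: 25.88
tool_pos: [0.6733, -0.1452, 0.5738]
eef_rot: [-1.57, 0.002, 0.053]
wrist_force: [0.0, 1.3, 0.3]
finger_gap: 0.0342
```

Run:
```python
from h import *
np.set_printoptions(precision=4,suppress=True)
s=view("scene","c5.png",(195,345,60,260),4)
for th in(.67,.727,.79): print(proj(s,w(-.075+.191*np.cos(th),.230,.109+.191*np.sin(th))),proj(s,w(-.075+.191*np.cos(th),.170,.109+.191*np.sin(th))))
```

```text
[242.9884 194.5834] [252.0376 181.8193]
[245.1597 192.8612] [254.1919 180.0809]
[247.7768 191.1193] [256.7821 178.3175]
```

View pics/c5.png

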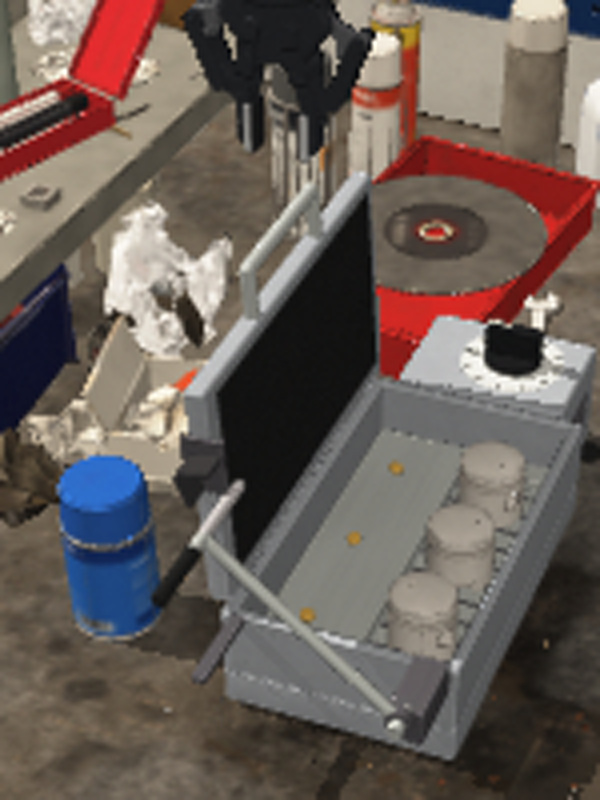

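Request:
apply_moves([
  [0.003, -0.0015, -0.02, 0, 0, 0],
  [0, 0, -0.02, 0, 0, 0],
  [0, 0, -0.02, 0, 0, 0],
  [0, 0, -0.016, 0, 0, 0],
  [0, 0, 0, 0, 0, 0],
  [0, 0, 0, 0, 0, 0],
])

```text
time_s: 26.68
tool_pos: [0.6765, -0.1464, 0.4995]
eef_rot: [-1.571, -0.001, 0.054]
wrist_force: [-0.6, -0.2, 0.7]
finger_gap: 0.034
```

Run:
```python
from h import *
s=view("scene","c6.png",(195,345,60,260),4)
```

```text
(no output)
```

View pics/c6.png

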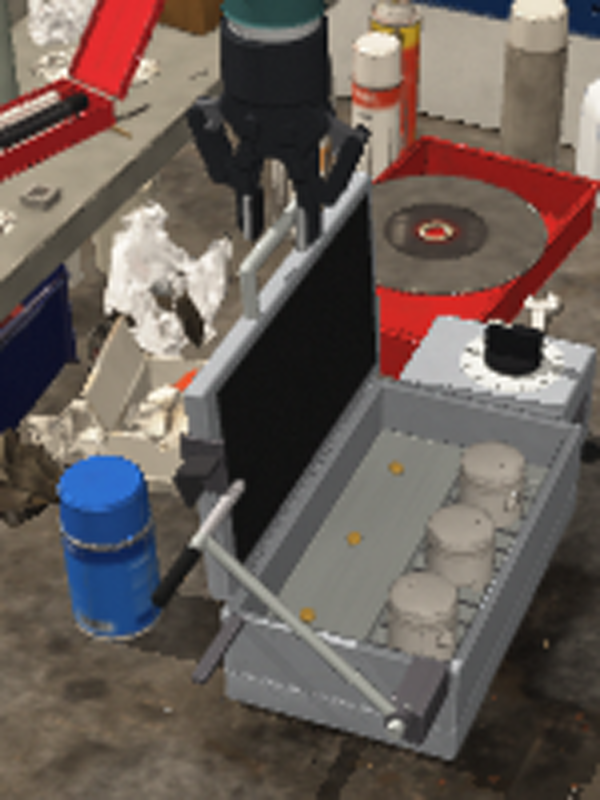

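Request:
apply_moves([
  [0, 0, 0, 0, 0, 0],
  [0, 0, 0, 0, 0, 0],
  [0, 0, 0, 0, 0, 0],
  [0, 0, 0, 0, 0, 0],
  [0, 0, 0, 0, 0, 0],
  [0, 0, 0, 0, 0, 0],
], jaw=0.0)

```text
time_s: 27.48
tool_pos: [0.6766, -0.1468, 0.4998]
eef_rot: [-1.572, -0.002, 0.053]
wrist_force: [-0.2, 0.6, 5.8]
finger_gap: 0.0098
```

Request:
apply_moves([
  [-0.0055, -0.0003, 0.0002, 0, 0, 0],
  [-0.0055, -0.0003, 0.0001, 0, 0, 0],
  [-0.0055, -0.0003, 0, 0, 0, 0],
  [-0.0055, -0.0003, -0.0001, 0, 0, 0],
  [-0.0055, -0.0003, -0.0003, 0, 0, 0],
  [-0.0055, -0.0003, -0.0004, 0, 0, 0],
  [-0.0055, -0.0003, -0.0006, 0, 0, 0],
  [-0.0055, -0.0003, -0.0008, 0, 0, 0],
  [0, 0, 0, 0, 0, 0],
])

```text
time_s: 28.6
tool_pos: [0.6317, -0.1494, 0.4979]
eef_rot: [-1.572, 0.0, 0.053]
wrist_force: [-0.6, -0.9, 8.1]
finger_gap: 0.0092
```

Run:
```python
from h import *
s=view("scene","c7.png",(225,300,150,250),6)
```

```text
(no output)
```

View pics/c7.png

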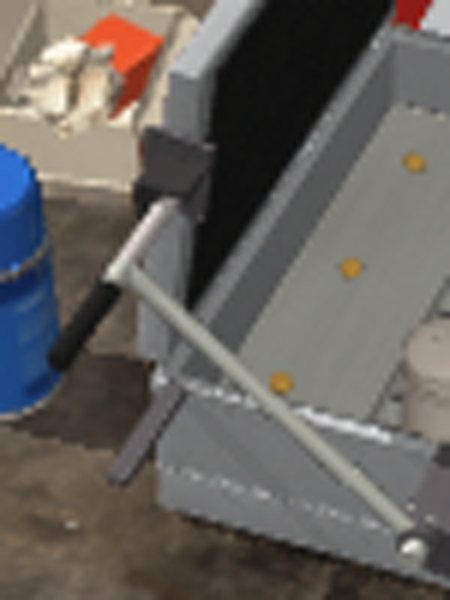

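Request:
apply_moves([
  [-0.003, -0.0002, -0.0005, 0, 0, 0],
  [-0.003, -0.0002, -0.0005, 0, 0, 0],
  [-0.003, -0.0002, -0.0006, 0, 0, 0],
  [0, 0, 0, 0, 0, 0],
])

```text
time_s: 29.15
tool_pos: [0.6231, -0.1499, 0.4965]
eef_rot: [-1.572, -0.002, 0.053]
wrist_force: [1.4, 0.2, 7.7]
finger_gap: 0.0095
```

Request:
apply_moves([
  [-0.003, -0.0002, -0.0006, 0, 0, 0],
  [0, 0, 0, 0, 0, 0],
  [0, 0, 0, 0, 0, 0],
])

```text
time_s: 29.52
tool_pos: [0.6207, -0.15, 0.4961]
eef_rot: [-1.572, -0.003, 0.053]
wrist_force: [2.5, 0.8, 7.6]
finger_gap: 0.0094
```

Run:
```python
from h import *
s=view("scene","c8.png",(225,300,150,250),6)
```

```text
(no output)
```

View pics/c8.png

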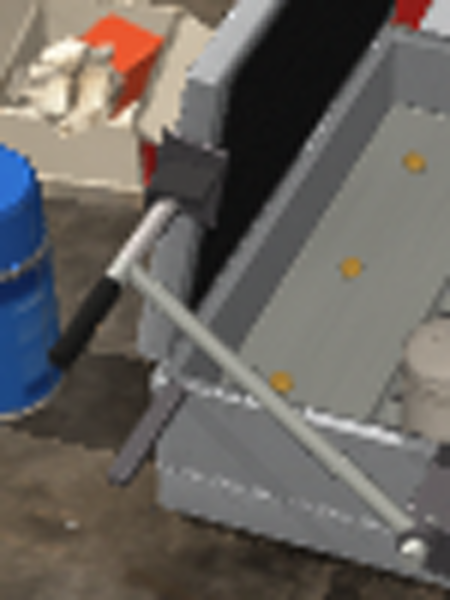

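Request:
apply_moves([
  [-0.003, -0.0002, -0.0006, 0, 0, 0],
  [0, 0, 0, 0, 0, 0],
  [0, 0, 0, 0, 0, 0],
])

```text
time_s: 29.95
tool_pos: [0.6179, -0.1502, 0.4956]
eef_rot: [-1.572, -0.004, 0.053]
wrist_force: [2.5, 0.6, 7.4]
finger_gap: 0.0092
```

Request:
apply_moves([
  [-0.003, -0.0002, -0.0006, 0, 0, 0],
  [0, 0, 0, 0, 0, 0],
  [0, 0, 0, 0, 0, 0],
])

```text
time_s: 30.32
tool_pos: [0.615, -0.1504, 0.495]
eef_rot: [-1.571, -0.005, 0.053]
wrist_force: [3.4, 0.6, 7.4]
finger_gap: 0.0097
```

Run:
```python
from h import *
s=view("scene","c9.png",(225,300,150,250),6)
np.set_printoptions(precision=2,suppress=True)
for h in(1.3,1.33,1.36,1.39):
    print(h,proj(s,w(.095-.13*np.cos(h),.18,.109+.13*np.sin(h))),"bar x",.095-.228*np.cos(h))
for th in(.69,.727,.76): print(th,proj(s,w(-.075+.191*np.cos(th),.18,.109+.191*np.sin(th))))
print(wi(r.state()["tool_pos"]))
```

```text
1.3 [255.2  183.25] bar x 0.034010267073594086
1.33 [253.95 182.66] bar x 0.040627459817111126
1.36 [252.69 182.1 ] bar x 0.04729358417675641
1.39 [251.43 181.57] bar x 0.054002641090556094
0.69 [251.3  183.27]
0.727 [252.72 182.16]
0.76 [254.06 181.21]
[0.04 0.   0.49]
```

View pics/c9.png

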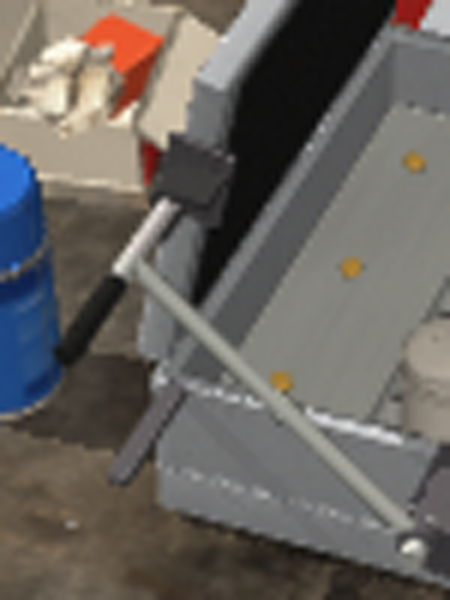

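Run:
```python
from h import *
s=view("scene","d0.png",(240,275,165,205),15)
a=cv2.imread("pics/d0.png").astype(float); cv2.imwrite("pics/d0.png",np.clip((a/255)**.6*255,0,255).astype(np.uint8))
```

```text
(no output)
```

View pics/d0.png

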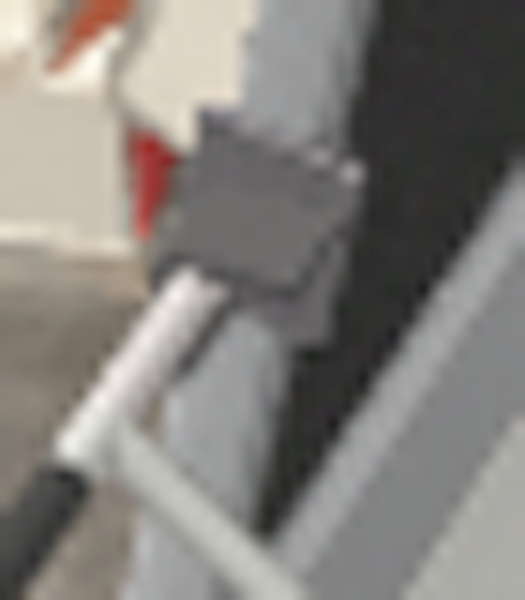

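Request:
apply_moves([
  [-0.002, -0.0001, -0.0004, 0, 0, 0],
  [0, 0, 0, 0, 0, 0],
  [0, 0, 0, 0, 0, 0],
])

```text
time_s: 30.8
tool_pos: [0.614, -0.1505, 0.495]
eef_rot: [-1.572, -0.008, 0.053]
wrist_force: [6.4, 2.1, 6.4]
finger_gap: 0.0098
```

Request:
apply_moves([
  [-0.002, -0.0001, -0.0004, 0, 0, 0],
  [0, 0, 0, 0, 0, 0],
  [0, 0, 0, 0, 0, 0],
])

```text
time_s: 31.18
tool_pos: [0.6131, -0.1505, 0.4949]
eef_rot: [-1.572, -0.012, 0.054]
wrist_force: [11.2, 1.3, 5.9]
finger_gap: 0.0093
```

Run:
```python
from h import *
s=view("scene","d1.png",(235,275,160,205),13)
```

```text
(no output)
```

View pics/d1.png

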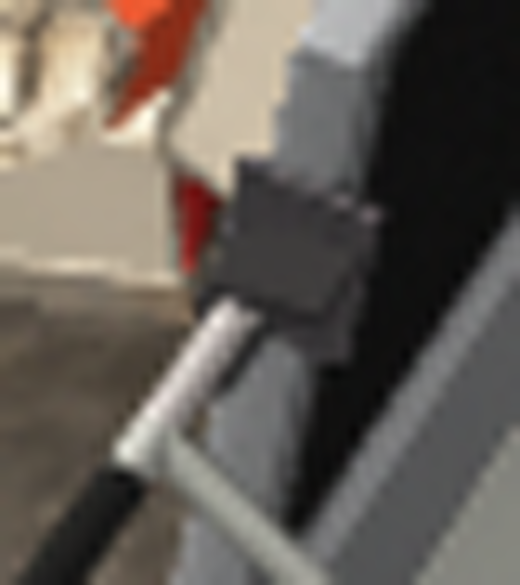

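Request:
apply_moves([
  [0.002, 0, 0, 0, 0, 0],
  [0, 0, 0, 0, 0, 0],
])

```text
time_s: 31.48
tool_pos: [0.6141, -0.1505, 0.4949]
eef_rot: [-1.572, -0.009, 0.054]
wrist_force: [6.9, 1.2, 7.8]
finger_gap: 0.0095
```

Request:
apply_moves([
  [0, 0, 0, 0, 0, 0],
  [0, 0, 0, 0, 0, 0],
  [0, 0, 0, 0, 0, 0],
  [0, 0, 0, 0, 0, 0],
  [0, 0, 0.01, 0, 0, 0],
  [0, 0, 0.02, 0, 0, 0],
  [0, 0, 0.03, 0, 0, 0],
  [0, 0, 0.03, 0, 0, 0],
  [0, 0, 0, 0, 0, 0],
  [0, 0, 0, 0, 0, 0],
], jaw=0.33)

```text
time_s: 32.72
tool_pos: [0.6124, -0.1506, 0.5822]
eef_rot: [-1.571, 0.0, 0.053]
wrist_force: [-0.3, 0.4, -0.5]
finger_gap: 0.0284
```

Run:
```python
from h import *
s=view("scene","d2.png",(215,335,110,250),5)
view("top","d3.png",(205,395,120,270),4)
```

```text
(no output)
```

View pics/d2.png

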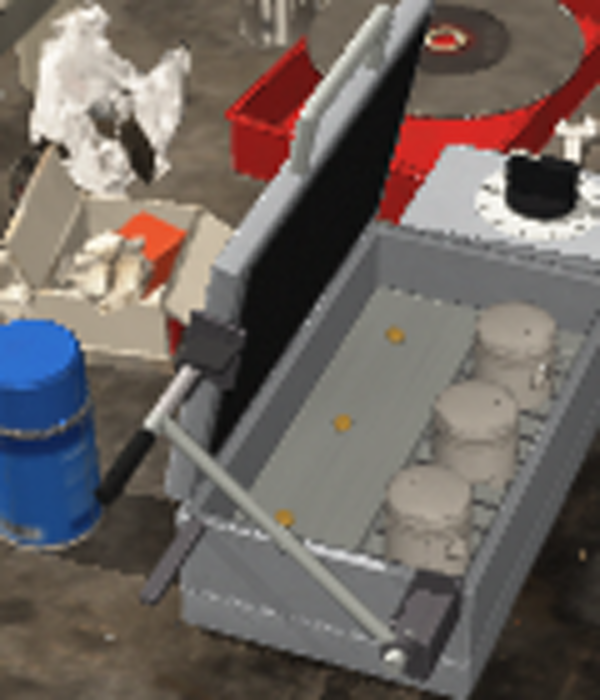

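View pics/d3.png

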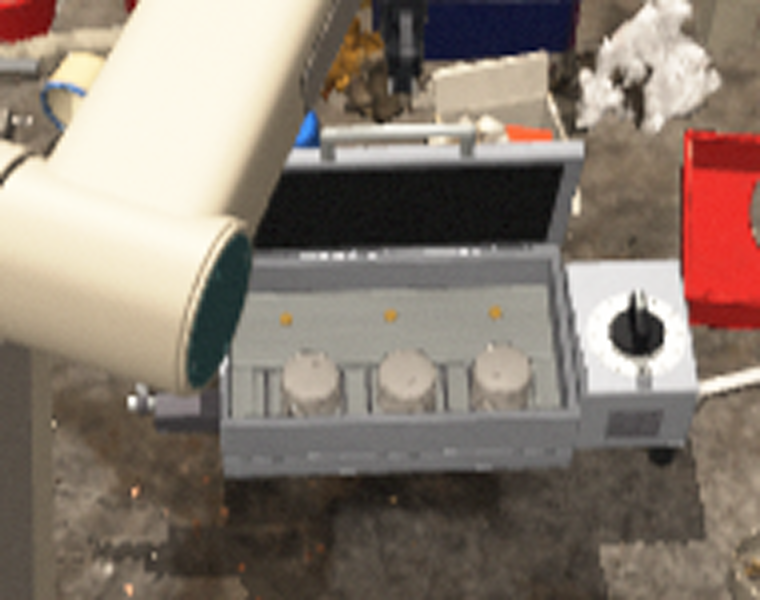

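Run:
```python
from h import *
np.set_printoptions(precision=4,suppress=True)
t=r.snapshot("top");s=r.snapshot("scene")
p=tri(t,(304.1,152.4),s,(283.2,126.6));q=wi(p);print(q,np.arctan2(q[2]-.109,.095-q[0]))
for h in(1.30,1.36,1.42): print(h,proj(t,w(.095-.228*np.cos(h),0,.109+.228*np.sin(h))),proj(s,w(.095-.228*np.cos(h),0,.109+.228*np.sin(h))))
```

```text
[0.0517 0.0006 0.3209] 1.369284394470055
1.3 [304.3743 156.7518] [287.5778 123.8219]
1.36 [304.2077 153.0904] [283.3279 121.945 ]
1.42 [304.0333 149.5639] [279.0332 120.298 ]
```

Run:
```python
from h import *
np.set_printoptions(precision=4,suppress=True)
t=r.snapshot("top");s=r.snapshot("scene")
S=[(428,491),(476,408),(516,331)];T=[(311,372),(406,367),(501,363)]
for a,b in zip(S,T):
    ps=(215+(a[0]-2)/5,110+(a[1]-2)/5);pt=(205+(b[0]-1.5)/4,120+(b[1]-1.5)/4)
    p=tri(t,pt,s,ps);print("tri",p,"s",onz(s,*ps,.094),"t",onz(t,*pt,.094),"washer",wi(p))
```

```text
tri [ 0.5292 -0.0781  0.0932] s [ 0.5259 -0.0753  0.094 ] t [ 0.5319 -0.0786  0.094 ] washer [-0.0378  0.0784  0.0932]
tri [ 0.5343 -0.1649  0.0937] s [ 0.5294 -0.1609  0.094 ] t [ 0.5393 -0.1657  0.094 ] washer [-0.0372 -0.0085  0.0937]
tri [ 0.5415 -0.2522  0.0917] s [ 0.5355 -0.2454  0.094 ] t [ 0.5456 -0.253   0.094 ] washer [-0.0345 -0.096   0.0917]
```

Request:
apply_moves([
  [-0.0083, 0.0073, 0, 0, 0, 0.157],
  [-0.0083, 0.0073, 0, 0, 0, 0.157],
  [-0.0083, 0.0073, 0, 0, 0, 0.157],
  [-0.0083, 0.0073, 0, 0, 0, 0.157],
  [-0.0083, 0.0073, 0, 0, 0, 0.157],
  [-0.0083, 0.0073, 0, 0, 0, 0.157],
  [-0.0083, 0.0073, 0, 0, 0, 0.157],
  [-0.0083, 0.0073, 0, 0, 0, 0.157],
  [-0.0083, 0.0073, 0, 0, 0, 0.157],
  [-0.0083, 0.0073, 0, 0, 0, 0.157],
  [0, 0, -0.05, 0, 0, 0],
  [0, 0, -0.05, 0, 0, 0],
  [0, 0, -0.05, 0, 0, 0],
  [0, 0, -0.05, 0, 0, 0],
  [0, 0, -0.05, 0, 0, 0],
  [0, 0, 0, 0, 0, 0],
  [0, 0, 0, 0, 0, 0],
], jaw=0.84)

```text
time_s: 35.15
tool_pos: [0.5302, -0.0778, 0.3341]
eef_rot: [-1.573, 0.001, 1.623]
wrist_force: [0.7, 0.7, -0.1]
finger_gap: 0.0718
```

Run:
```python
from h import *
print(r.state()["joints"])
s=view("scene","e0.png",(215,375,90,250),4)
view("top","e1.png",(205,395,120,270),4)
```

```text
[-2.66294128e-01  1.67476233e-01 -3.18369222e-01  1.08289610e+00
 -4.07611877e-06 -3.18502785e-01]
```

View pics/e0.png

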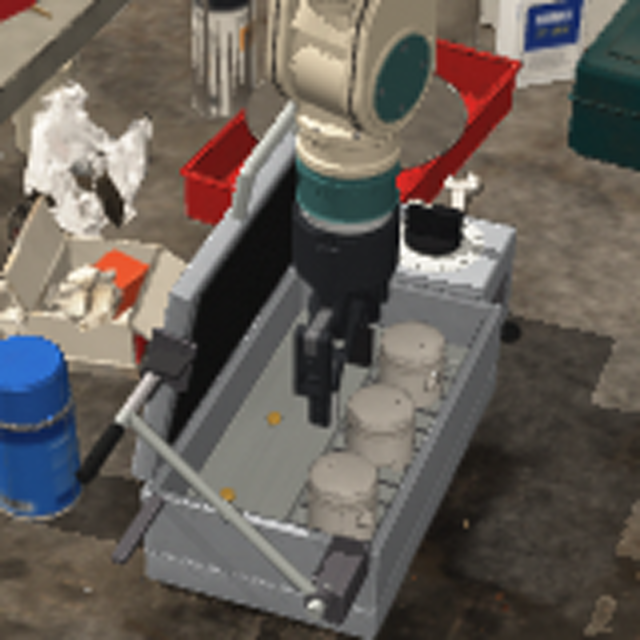

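View pics/e1.png

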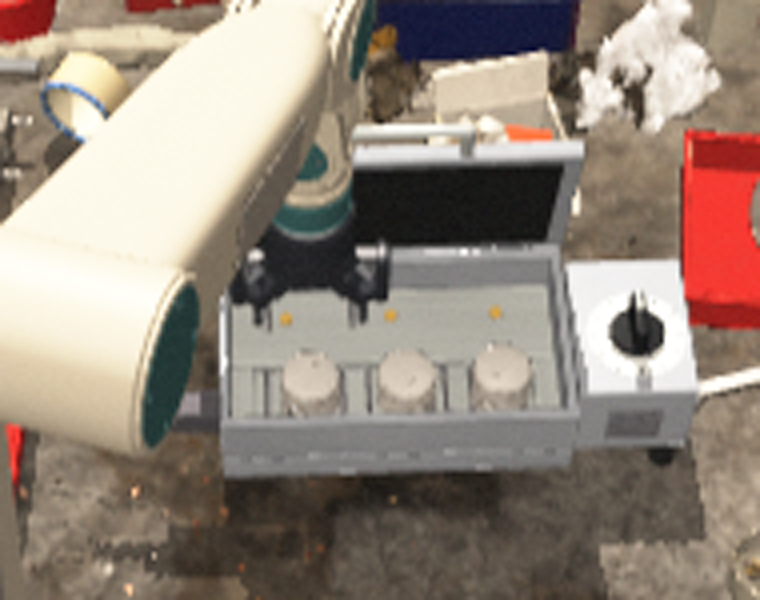

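Request:
apply_moves([
  [0, 0, -0.03, 0, 0, 0],
  [0, 0, -0.03, 0, 0, 0],
  [0, 0, -0.025, 0, 0, 0],
  [0, 0, -0.02, 0, 0, 0],
  [0, 0, 0, 0, 0, 0],
  [0, 0, 0, 0, 0, 0],
])

```text
time_s: 36.0
tool_pos: [0.5307, -0.0779, 0.2295]
eef_rot: [-1.574, 0.001, 1.623]
wrist_force: [-0.3, 0.8, 0.4]
finger_gap: 0.0713
```

Request:
apply_moves([
  [0, 0, 0, 0, 0, 0],
  [0, 0, 0, 0, 0, 0],
  [0, 0, 0, 0, 0, 0],
  [0, 0, 0, 0, 0, 0],
  [0, 0, 0, 0, 0, 0],
  [0, 0, 0, 0, 0, 0],
], jaw=0.0)

```text
time_s: 36.75
tool_pos: [0.5306, -0.0778, 0.2298]
eef_rot: [-1.575, 0.001, 1.623]
wrist_force: [-0.9, 1.5, 5.2]
finger_gap: 0.0547
```

Request:
apply_moves([
  [0, 0, 0.02, 0, 0, 0],
  [0, 0, 0.03, 0, 0, 0],
  [0, 0, 0.04, 0, 0, 0],
  [0, 0, 0.04, 0, 0, 0],
  [0, 0, 0.04, 0, 0, 0],
  [0, 0, 0, 0, 0, 0],
])

```text
time_s: 37.5
tool_pos: [0.5308, -0.0779, 0.4021]
eef_rot: [-1.58, 0.003, 1.623]
wrist_force: [-0.1, 0.0, -1.5]
finger_gap: 0.0548
```

Request:
apply_moves([
  [-0.005, 0.043, 0.01, 0, 0, 0],
  [-0.005, 0.043, 0, 0, 0, 0],
  [-0.005, 0.043, 0, 0, 0, 0],
  [-0.005, 0.044, 0, 0, 0, 0],
  [-0.005, 0.044, 0, 0, 0, 0],
  [-0.005, 0.044, 0, 0, 0, 0],
  [-0.005, 0.044, 0, 0, 0, 0],
  [-0.005, 0.043, 0, 0, 0, 0],
  [0, 0, 0, 0, 0, 0],
  [0, 0, 0, 0, 0, 0],
])

```text
time_s: 38.75
tool_pos: [0.489, 0.2701, 0.4062]
eef_rot: [-1.569, 0.001, 1.623]
wrist_force: [-0.6, 0.4, -1.8]
finger_gap: 0.055
```

Run:
```python
from h import *
print(r.state()["joints"])
s=view("scene","e2.png",(165,365,130,330),3)
view("top","e3.png",(95,395,120,270),2)
```

```text
[ 3.89114795e-01  1.59325260e-01 -1.69701325e-01  1.24419013e+00
 -6.03536024e-04  3.36514138e-01]
```

View pics/e2.png

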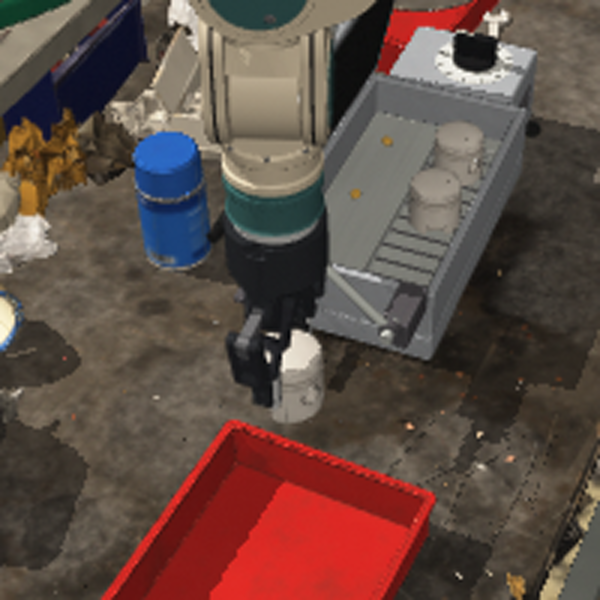

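View pics/e3.png

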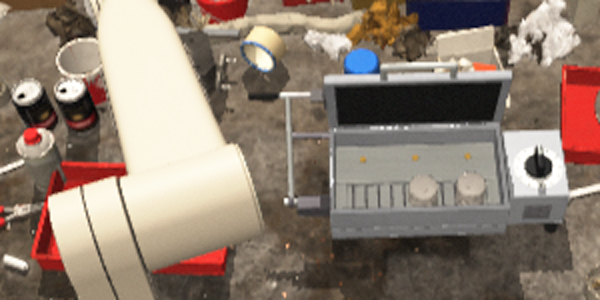

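Request:
apply_moves([
  [0, 0, -0.045, 0, 0, 0],
  [0, 0, -0.045, 0, 0, 0],
  [0, 0, -0.045, 0, 0, 0],
  [0, 0, -0.035, 0, 0, 0],
  [0, 0, -0.02, 0, 0, 0],
  [0, 0, -0.015, 0, 0, 0],
  [0, 0, -0.006, 0, 0, 0],
  [0, 0, 0, 0, 0, 0],
  [0, 0, 0, 0, 0, 0],
])

```text
time_s: 39.98
tool_pos: [0.4901, 0.2706, 0.1975]
eef_rot: [-1.573, -0.001, 1.623]
wrist_force: [-0.7, -0.1, -1.5]
finger_gap: 0.0547
```

Run:
```python
from h import *
s=view("scene","e4.png",(165,365,200,400),3)
```

```text
(no output)
```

View pics/e4.png

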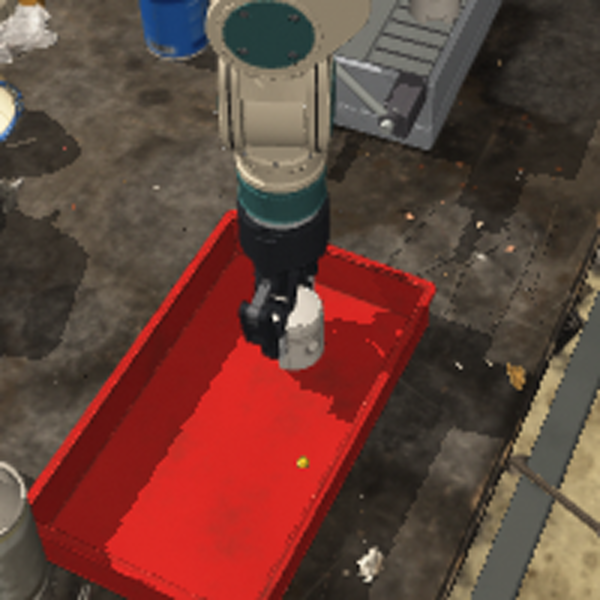

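Request:
apply_moves([
  [0, 0, -0.004, 0, 0, 0],
  [0, 0, 0, 0, 0, 0],
])

```text
time_s: 40.28
tool_pos: [0.4899, 0.2707, 0.193]
eef_rot: [-1.572, -0.001, 1.623]
wrist_force: [0.8, -0.1, -0.0]
finger_gap: 0.0544
```

Request:
apply_moves([
  [0, 0, 0, 0, 0, 0],
  [0, 0, 0, 0, 0, 0],
  [0, 0, 0, 0, 0, 0],
  [0, 0, 0.03, 0, 0, 0],
  [0, 0, 0.045, 0, 0, 0],
  [0, 0, 0.045, 0, 0, 0],
  [0, 0, 0.045, 0, 0, 0],
  [0, 0, 0.045, 0, 0, 0],
  [0.006, -0.054, 0, 0, 0, 0],
  [0.006, -0.054, 0, 0, 0, 0],
  [0.006, -0.054, 0, 0, 0, 0],
  [0.006, -0.054, 0, 0, 0, 0],
  [0.006, -0.054, 0, 0, 0, 0],
  [0.006, -0.055, 0, 0, 0, 0],
  [0.004, -0.055, 0, 0, 0, 0],
  [0.003, -0.055, 0, 0, 0, 0],
  [0, 0, 0, 0, 0, 0],
  [0, 0, 0, 0, 0, 0],
], jaw=0.84)

```text
time_s: 42.52
tool_pos: [0.5322, -0.1645, 0.4022]
eef_rot: [-1.57, -0.001, 1.622]
wrist_force: [0.0, -0.1, -0.3]
finger_gap: 0.0718
```

Run:
```python
from h import *
cv2.imwrite("pics/e5.png",r.snapshot("scene")["image"])
view("top","e6.png",(95,395,120,270),2)
```

```text
(no output)
```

View pics/e5.png

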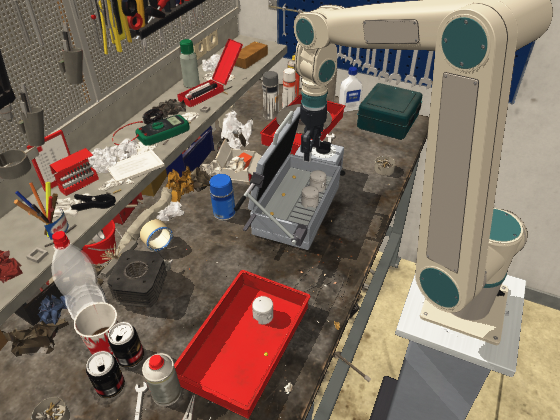

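View pics/e6.png

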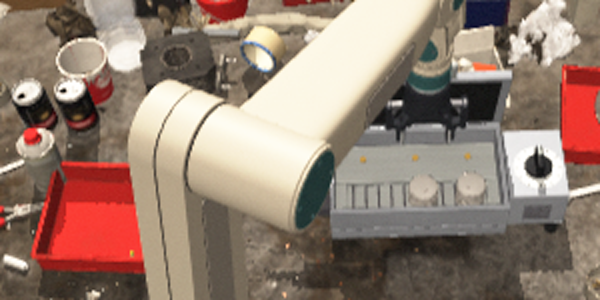

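Run:
```python
from h import *
view("scene","e7.png",(280,350,150,220),8)
view("top","e8.png",(265,365,185,235),6)
```

```text
(no output)
```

View pics/e7.png

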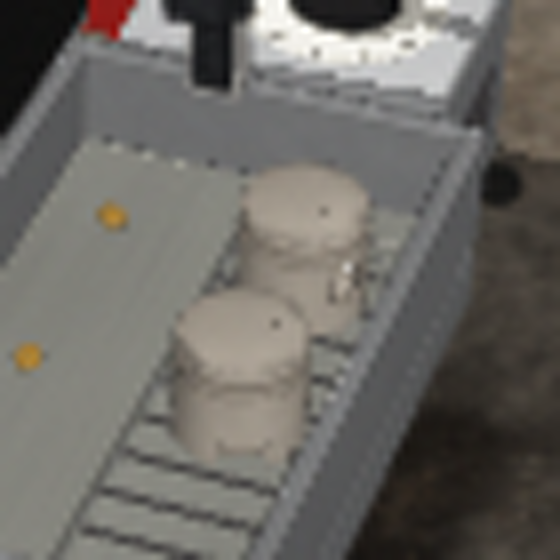

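View pics/e8.png

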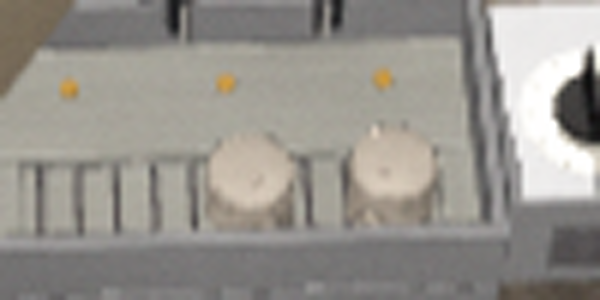

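Run:
```python
from h import *
np.set_printoptions(precision=4,suppress=True)
t=r.snapshot("top");s=r.snapshot("scene")
for a,b in [((242,336),(250,171)),((307,209),(392,166))]:
    ps=(280+(a[0]-3.5)/8,150+(a[1]-3.5)/8);pt=(265+(b[0]-2.5)/6,185+(b[1]-2.5)/6)
    p=tri(t,pt,s,ps);print("tri",p,"s",onz(s,*ps,.094),"t",onz(t,*pt,.094),"washer",wi(p))
```

```text
tri [ 0.5326 -0.166   0.0894] s [ 0.5287 -0.1593  0.094 ] t [ 0.5318 -0.1662  0.094 ] washer [-0.0389 -0.0095  0.0894]
tri [ 0.5389 -0.2531  0.0892] s [ 0.5354 -0.2461  0.094 ] t [ 0.5374 -0.253   0.094 ] washer [-0.0372 -0.0968  0.0892]
```

Request:
apply_moves([
  [-0.001, 0, -0.045, 0, 0, 0],
  [0, 0, -0.045, 0, 0, 0],
  [0, 0, -0.03, 0, 0, 0],
  [0, 0, -0.025, 0, 0, 0],
  [0, 0, -0.018, 0, 0, 0],
  [0, 0, -0.01, 0, 0, 0],
  [0, 0, 0, 0, 0, 0],
  [0, 0, 0, 0, 0, 0],
])

```text
time_s: 43.82
tool_pos: [0.532, -0.1648, 0.2305]
eef_rot: [-1.572, 0.001, 1.623]
wrist_force: [0.4, 0.4, -0.5]
finger_gap: 0.0718
```

Request:
apply_moves([
  [0, 0, 0, 0, 0, 0],
  [0, 0, 0, 0, 0, 0],
  [0, 0, 0, 0, 0, 0],
  [0, 0, 0, 0, 0, 0],
  [0, 0, 0, 0, 0, 0],
  [0, 0, 0, 0, 0, 0],
], jaw=0.0)

```text
time_s: 44.58
tool_pos: [0.5323, -0.1652, 0.2311]
eef_rot: [-1.573, 0.002, 1.623]
wrist_force: [-0.9, -0.5, 6.1]
finger_gap: 0.0532
```

Request:
apply_moves([
  [0, 0, 0.02, 0, 0, 0],
  [0, 0, 0.03, 0, 0, 0],
  [0, 0, 0.04, 0, 0, 0],
  [0, 0, 0.04, 0, 0, 0],
  [0, 0, 0.045, 0, 0, 0],
  [0, 0, 0, 0, 0, 0],
])

```text
time_s: 45.32
tool_pos: [0.5327, -0.165, 0.4087]
eef_rot: [-1.578, 0.003, 1.623]
wrist_force: [-0.0, -0.9, -1.7]
finger_gap: 0.0536
```

Request:
apply_moves([
  [-0.0035, 0.0437, 0, 0, 0, 0],
  [-0.0035, 0.0437, 0, 0, 0, 0],
  [-0.0035, 0.0437, 0, 0, 0, 0],
  [-0.0035, 0.0437, 0, 0, 0, 0],
  [-0.0035, 0.0437, 0, 0, 0, 0],
  [-0.0035, 0.0437, 0, 0, 0, 0],
  [-0.0035, 0.0437, 0, 0, 0, 0],
  [-0.0035, 0.0437, 0, 0, 0, 0],
  [-0.0035, 0.0437, 0, 0, 0, 0],
  [-0.0035, 0.0437, 0, 0, 0, 0],
  [-0.0035, 0.0437, 0, 0, 0, 0],
  [-0.0035, 0.0437, 0, 0, 0, 0],
  [0, 0, 0, 0, 0, 0],
  [0, 0, 0, 0, 0, 0],
])

```text
time_s: 47.08
tool_pos: [0.4889, 0.3594, 0.4027]
eef_rot: [-1.568, 0.002, 1.623]
wrist_force: [-0.4, -0.1, -1.0]
finger_gap: 0.0532
```

Run:
```python
from h import *
cv2.imwrite("pics/f0.png",r.snapshot("scene")["image"])
```

```text
(no output)
```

View pics/f0.png

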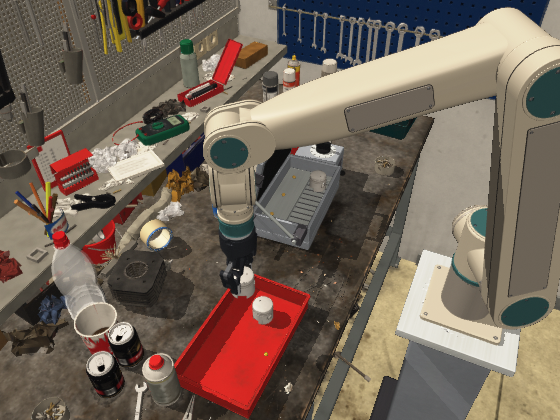

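Request:
apply_moves([
  [0, 0, -0.045, 0, 0, 0],
  [0, 0, -0.045, 0, 0, 0],
  [0, 0, -0.045, 0, 0, 0],
  [0, 0, -0.035, 0, 0, 0],
  [0, 0, -0.02, 0, 0, 0],
  [0, 0, -0.012, 0, 0, 0],
  [0, 0, -0.004, 0, 0, 0],
  [0, 0, 0, 0, 0, 0],
  [0, 0, 0, 0, 0, 0],
])

```text
time_s: 48.25
tool_pos: [0.49, 0.3601, 0.1997]
eef_rot: [-1.573, -0.001, 1.623]
wrist_force: [0.7, -0.1, -2.0]
finger_gap: 0.0537
```

Run:
```python
from h import *
s=view("scene","f1.png",(165,315,240,390),4)
```

```text
(no output)
```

View pics/f1.png

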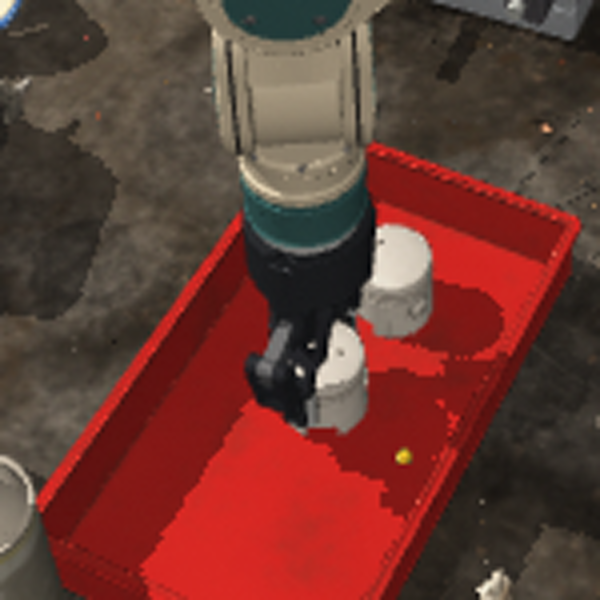

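Request:
apply_moves([
  [0, 0, -0.003, 0, 0, 0],
  [0, 0, -0.003, 0, 0, 0],
  [0, 0, 0, 0, 0, 0],
])

```text
time_s: 48.68
tool_pos: [0.4897, 0.3601, 0.1941]
eef_rot: [-1.572, -0.0, 1.623]
wrist_force: [-2.3, -1.2, 8.1]
finger_gap: 0.0536
```

Request:
apply_moves([
  [0, 0, 0, 0, 0, 0],
  [0, 0, 0, 0, 0, 0],
  [0, 0, 0, 0, 0, 0],
  [0, 0, 0.03, 0, 0, 0],
  [0, 0, 0.045, 0, 0, 0],
  [0, 0, 0.045, 0, 0, 0],
  [0, 0, 0.045, 0, 0, 0],
  [0, 0, 0.045, 0, 0, 0],
], jaw=0.84)

```text
time_s: 49.68
tool_pos: [0.4893, 0.3597, 0.4038]
eef_rot: [-1.571, 0.0, 1.623]
wrist_force: [1.0, 0.7, -0.8]
finger_gap: 0.0713
```

Request:
apply_moves([
  [0.0038, -0.051, 0, 0, 0, 0],
  [0.0038, -0.051, 0, 0, 0, 0],
  [0.0038, -0.051, 0, 0, 0, 0],
  [0.0038, -0.051, 0, 0, 0, 0],
  [0.0038, -0.051, 0, 0, 0, 0],
  [0.0038, -0.051, 0, 0, 0, 0],
  [0.0038, -0.051, 0, 0, 0, 0],
  [0.0038, -0.051, 0, 0, 0, 0],
  [0.0038, -0.051, 0, 0, 0, 0],
  [0.0038, -0.051, 0, 0, 0, 0],
  [0.0038, -0.051, 0, 0, 0, 0],
  [0.0038, -0.051, 0, 0, 0, 0],
  [0, 0, 0, 0, 0, 0],
  [0, 0, 0, 0, 0, 0],
])

```text
time_s: 51.42
tool_pos: [0.5348, -0.2521, 0.4021]
eef_rot: [-1.57, -0.001, 1.623]
wrist_force: [-0.0, 0.7, 0.4]
finger_gap: 0.0721
```

Run:
```python
from h import *
cv2.imwrite("pics/f2.png",r.snapshot("scene")["image"])
view("scene","f3.png",(280,350,150,220),8)
view("top","f4.png",(265,365,185,235),6)
```

```text
(no output)
```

View pics/f2.png

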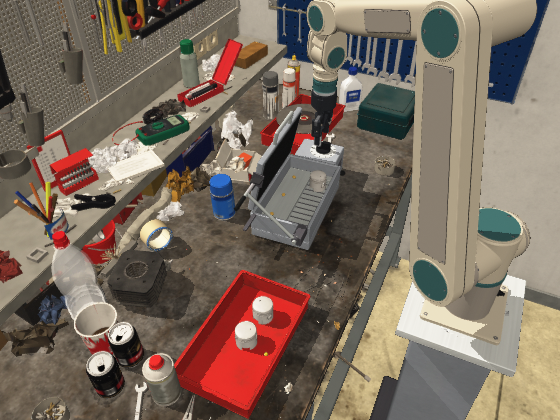

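View pics/f3.png

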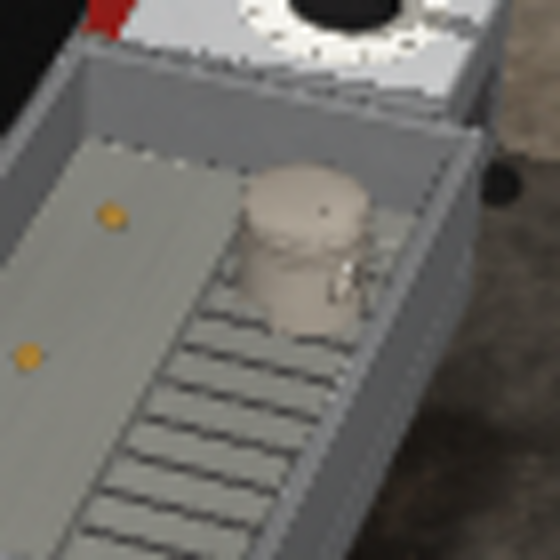

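View pics/f4.png

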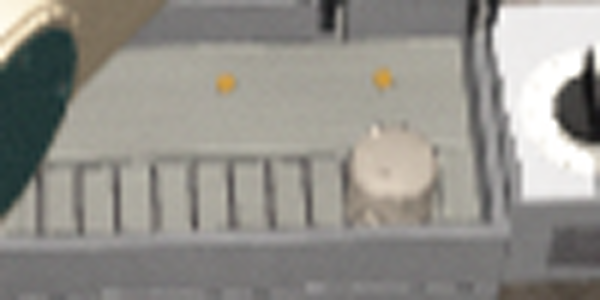

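Request:
apply_moves([
  [0.001, 0.002, -0.045, 0, 0, 0],
  [0, 0, -0.045, 0, 0, 0],
  [0, 0, -0.03, 0, 0, 0],
  [0, 0, 0, 0, 0, 0],
  [0, 0, 0, 0, 0, 0],
], jaw=0.8)

```text
time_s: 52.2
tool_pos: [0.5367, -0.2499, 0.2839]
eef_rot: [-1.572, 0.001, 1.624]
wrist_force: [0.3, -0.4, 1.3]
finger_gap: 0.0683
```

Run:
```python
from h import *
view("scene","f5.png",(280,350,130,200),8)
view("top","f6.png",(265,365,175,235),6)
```

```text
(no output)
```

View pics/f6.png

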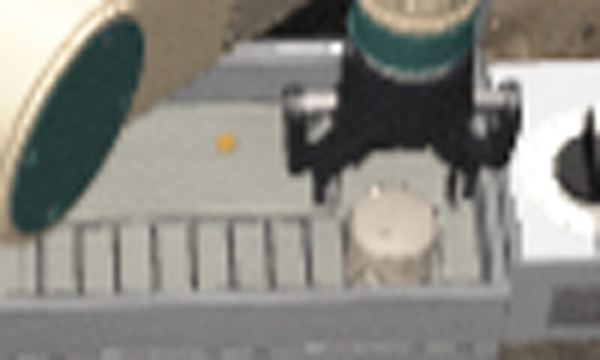

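View pics/f5.png

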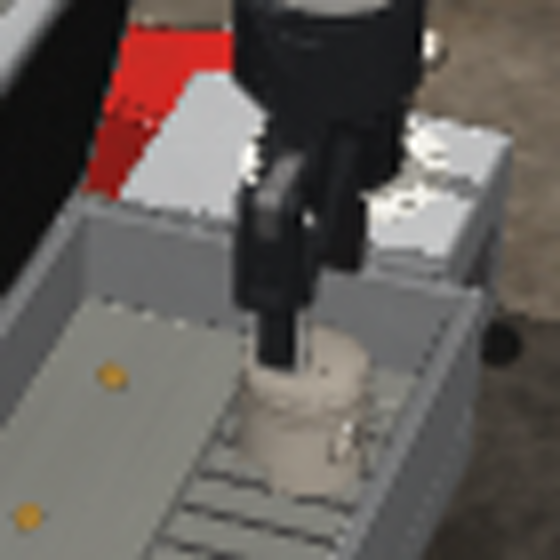

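Request:
apply_moves([
  [0, 0, 0.01, 0, 0, 0],
  [0, 0, 0, 0, 0, -0.157],
  [0, 0, 0, 0, 0, -0.157],
  [0, 0, 0, 0, 0, -0.157],
  [0, 0, 0, 0, 0, -0.157],
  [0, 0, 0, 0, 0, -0.157],
  [0, 0, -0.02, 0, 0, 0],
  [0, -0.001, -0.015, 0, 0, 0],
  [0, 0, 0, 0, 0, 0],
  [0, 0, 0, 0, 0, 0],
])

```text
time_s: 53.55
tool_pos: [0.5363, -0.2514, 0.2581]
eef_rot: [-1.572, -0.0, 0.838]
wrist_force: [0.1, 0.1, 1.4]
finger_gap: 0.0687
```

Run:
```python
from h import *
view("scene","f7.png",(280,350,130,200),7)
view("top","f8.png",(265,365,175,235),6)
```

```text
(no output)
```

View pics/f7.png

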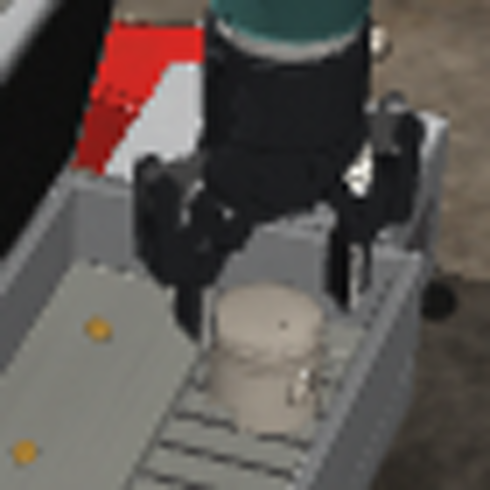

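View pics/f8.png

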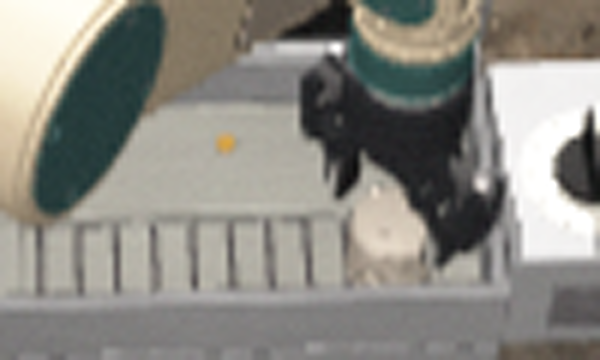

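Request:
apply_moves([
  [0, 0, -0.01, 0, 0, 0],
  [0, 0, -0.008, 0, 0, 0],
  [0, 0, -0.005, 0, 0, 0],
  [0, 0, 0, 0, 0, 0],
  [0, 0, 0, 0, 0, 0],
])

```text
time_s: 54.28
tool_pos: [0.5361, -0.2512, 0.2345]
eef_rot: [-1.571, 0.0, 0.838]
wrist_force: [-0.1, -1.3, 0.1]
finger_gap: 0.0683
```

Request:
apply_moves([
  [0, 0, 0, 0, 0, 0],
  [0, 0, 0, 0, 0, 0],
  [0, 0, 0, 0, 0, 0],
  [0, 0, 0, 0, 0, 0],
  [0, 0, 0, 0, 0, 0],
  [0, 0, 0, 0, 0, 0],
], jaw=0.0)

```text
time_s: 55.02
tool_pos: [0.5365, -0.2515, 0.2352]
eef_rot: [-1.572, -0.0, 0.838]
wrist_force: [0.3, -0.5, 5.4]
finger_gap: 0.053
```

Request:
apply_moves([
  [0, 0, 0.02, 0, 0, 0],
  [0, 0, 0.03, 0, 0, 0],
  [0, 0, 0.04, 0, 0, 0],
  [0, 0, 0.04, 0, 0, 0],
  [0, 0, 0.04, 0, 0, 0],
  [0, 0, 0, 0, 0, 0],
])

```text
time_s: 55.78
tool_pos: [0.5368, -0.2516, 0.4074]
eef_rot: [-1.576, -0.001, 0.838]
wrist_force: [0.3, 0.3, -1.8]
finger_gap: 0.0529
```

Request:
apply_moves([
  [-0.0033, 0.05, 0, 0, 0, 0],
  [-0.0033, 0.05, 0, 0, 0, 0],
  [-0.0033, 0.05, 0, 0, 0, 0],
  [-0.0033, 0.05, 0, 0, 0, 0],
  [-0.0033, 0.05, 0, 0, 0, 0],
  [-0.0033, 0.05, 0, 0, 0, 0],
  [-0.0033, 0.05, 0, 0, 0, 0],
  [-0.0033, 0.05, 0, 0, 0, 0],
  [-0.0033, 0.05, 0, 0, 0, 0],
  [-0.0033, 0.05, 0, 0, 0, 0],
  [-0.0033, 0.05, 0, 0, 0, 0],
  [-0.0033, 0.05, 0, 0, 0, 0],
  [-0.0033, 0.05, 0, 0, 0, 0],
  [-0.0033, 0.05, 0, 0, 0, 0],
  [0, 0, 0, 0, 0, 0],
  [0, 0, 0, 0, 0, 0],
])

```text
time_s: 57.78
tool_pos: [0.4892, 0.4483, 0.4019]
eef_rot: [-1.57, 0.005, 0.838]
wrist_force: [-0.4, 0.3, -2.3]
finger_gap: 0.053
```

Request:
apply_moves([
  [0, 0, -0.045, 0, 0, 0],
  [0, 0, -0.045, 0, 0, 0],
  [0, 0, -0.045, 0, 0, 0],
  [0, 0, -0.035, 0, 0, 0],
  [0, 0, -0.015, 0, 0, 0],
  [0, 0, 0, 0, 0, 0],
  [0, 0, 0, 0, 0, 0],
])

```text
time_s: 58.65
tool_pos: [0.4908, 0.4491, 0.2214]
eef_rot: [-1.571, -0.003, 0.837]
wrist_force: [-0.8, 0.8, -0.7]
finger_gap: 0.0529
```

Run:
```python
from h import *
s=view("scene","g1.png",(165,315,260,410),4)
```

```text
(no output)
```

View pics/g1.png

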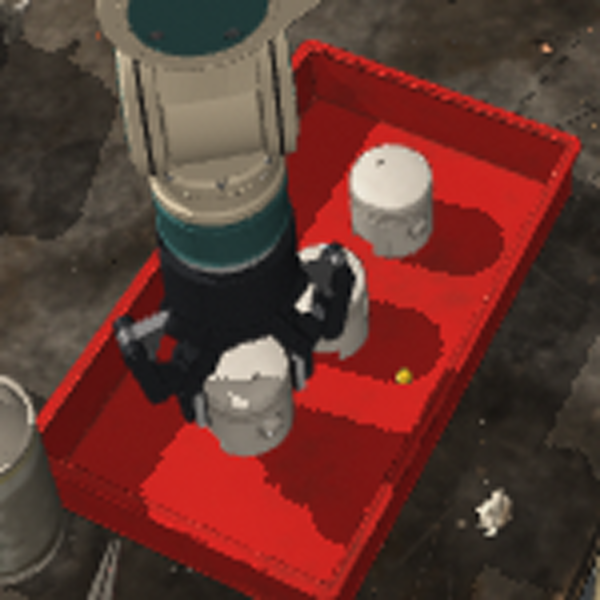

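Request:
apply_moves([
  [0, 0, -0.012, 0, 0, 0],
  [0, 0, -0.006, 0, 0, 0],
  [0, 0, -0.004, 0, 0, 0],
  [0, 0, -0.001, 0, 0, 0],
  [0, 0, 0, 0, 0, 0],
])

```text
time_s: 59.32
tool_pos: [0.4894, 0.4487, 0.1983]
eef_rot: [-1.571, 0.001, 0.838]
wrist_force: [-4.8, -4.4, 9.8]
finger_gap: 0.0529
```

Request:
apply_moves([
  [0, 0, 0, 0, 0, 0],
  [0, 0, 0, 0, 0, 0],
  [0, 0, 0, 0, 0, 0],
  [0, 0, 0.03, 0, 0, 0],
  [0, 0, 0.045, 0, 0, 0],
  [0, 0, 0.045, 0, 0, 0],
  [0, 0, 0.045, 0, 0, 0],
  [0, 0, 0.045, 0, 0, 0],
  [0, -0.05, 0, 0, 0, 0],
  [0, -0.05, 0, 0, 0, 0],
  [0, -0.05, 0, 0, 0, 0],
  [0, -0.05, 0, 0, 0, 0],
  [0, -0.05, 0, 0, 0, 0],
  [0, -0.05, 0, 0, 0, 0],
  [0, -0.05, 0, 0, 0, 0],
  [0, -0.05, 0, 0, 0, 0],
  [0, -0.05, 0, 0, 0, 0],
  [0, 0, 0, 0, 0, 0],
  [0, 0, 0, 0, 0, 0],
], jaw=0.8)

```text
time_s: 61.7
tool_pos: [0.4898, -0.0011, 0.4064]
eef_rot: [-1.57, -0.0, 0.837]
wrist_force: [-0.3, -0.0, -0.1]
finger_gap: 0.0683
```

Run:
```python
from h import *
cv2.imwrite("pics/g2.png",r.snapshot("scene")["image"])
view("top","g3.png",(95,395,120,270),2)
view("scene","g4.png",(205,350,130,255),5)
```

```text
(no output)
```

View pics/g2.png

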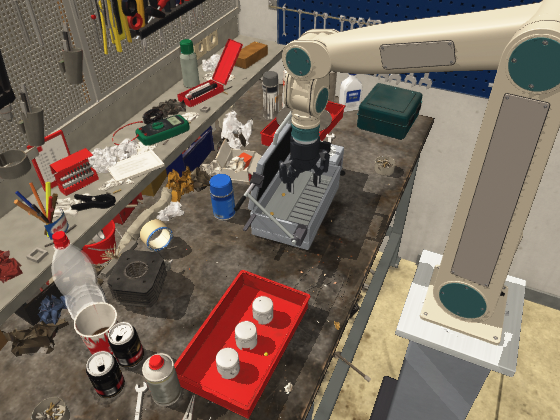

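View pics/g4.png

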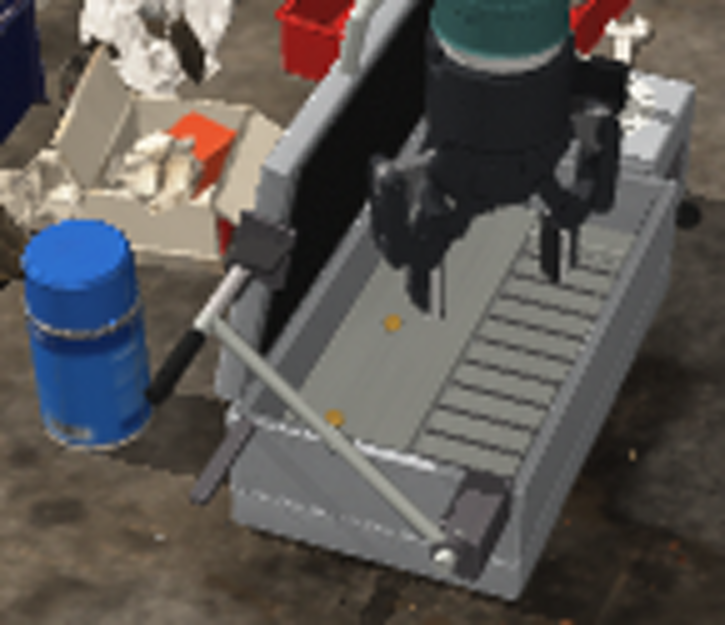

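View pics/g3.png

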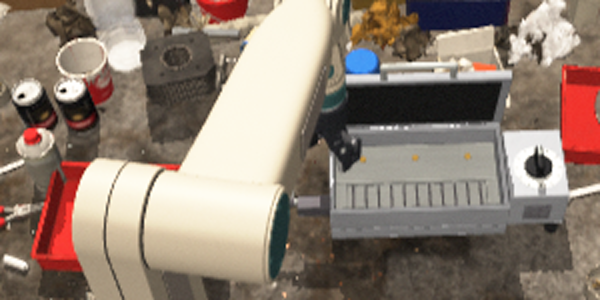

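Request:
apply_moves([
  [0, -0.05, 0, 0, 0, 0],
  [0, -0.05, 0, 0, 0, 0],
  [0, -0.05, 0, 0, 0, 0],
  [0, -0.05, 0, 0, 0, 0],
  [0, -0.05, 0, 0, 0, 0],
  [0, 0, 0, 0, 0, 0],
  [0, 0, 0, 0, 0, 0],
  [0, 0, 0, 0, 0, 0],
  [0, 0, 0, 0, 0, 0],
  [0, 0, 0, 0, 0, 0],
  [0, 0, 0, 0, 0, 0],
  [0, 0, 0, 0, 0, 0],
  [0, 0, 0, 0, 0, 0],
  [0, 0, 0, 0, 0, 0],
  [0, 0, 0, 0, 0, 0],
  [0, 0, 0, 0, 0, 0],
])

```text
time_s: 63.85
tool_pos: [0.4898, -0.2512, 0.4065]
eef_rot: [-1.571, 0.0, 0.838]
wrist_force: [-0.6, 1.5, 0.1]
finger_gap: 0.0684
```

Run:
```python
from h import *
np.set_printoptions(precision=4,suppress=True)
s=r.snapshot("scene");t=r.snapshot("top")
for u,v in((262,302),(246,327),(228,355)): print(onz(s,u,v,.057)-[.489,.368,0])
a=s["image"][260:420,165:325];b=s["image"][110:255,205:350]
cv2.imwrite("pics/h1.png",np.hstack([cv2.resize(a,(400,400),interpolation=2),cv2.resize(b,(400,400),interpolation=2)]))
cv2.imwrite("pics/h2.png",cv2.resize(t["image"][120:270,95:395],None,fx=2.5,fy=2.5,interpolation=2))
for th in(.67,.727,.79): print(th,proj(s,w(-.075+.191*np.cos(th),.23,.109+.191*np.sin(th))))
for h in(1.30,1.36,1.42): print(h,proj(t,w(.095-.228*np.cos(h),0,.109+.228*np.sin(h))))
```

```text
[-0.0022 -0.1002  0.057 ]
[-0.0004 -0.0144  0.057 ]
[0.0017 0.0731 0.057 ]
0.67 [242.9884 194.5834]
0.727 [245.1597 192.8612]
0.79 [247.7768 191.1193]
1.3 [304.3743 156.7518]
1.36 [304.2077 153.0904]
1.42 [304.0333 149.5639]
```

View pics/h1.png

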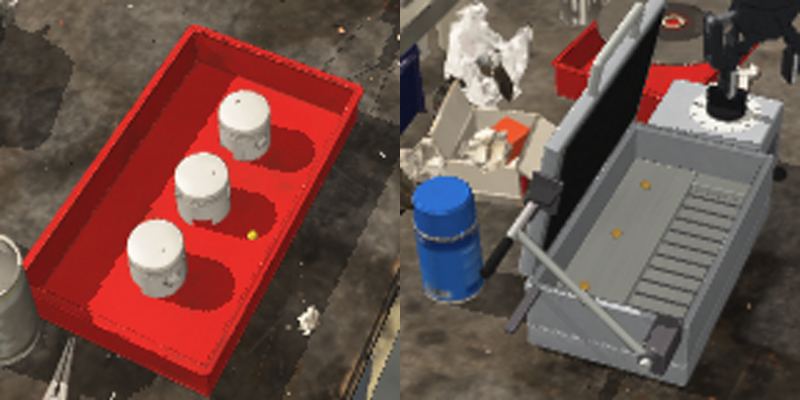

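View pics/h2.png

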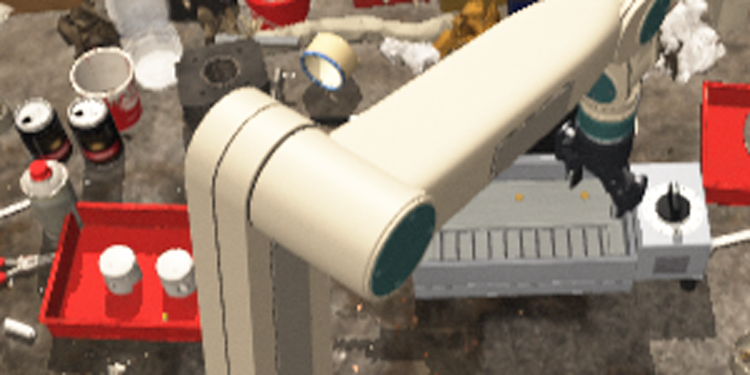

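```bash
python3 -c "
from rig import r
print(r.hand_in())"
```

```text
the job is handed in; nothing more can be done
None
```

The job is done and handed in at about 64 s of the 208 s limit. No verdict came back, so what follows rests on my own measurements.

- **Dial:** I turned it about 115° back to the long mark with the hood still shut. The pictures show the bar straight along the washer, with its white line towards the long mark.
- **Hood and rod:** I raised the hood to about 1.62 rad and swung the rod to about 0.73 rad. I then lowered the hood onto the pin, pressing until the force rose sharply to 11 N over 1 mm of travel. After letting go, the handle bar measured from both cameras gave about 1.37 rad. In later pictures the hood and rod had not visibly moved.
- **Pistons:** All three were moved and stand upright and apart in the tray, at about y −100, −14 and +73 mm along its length and within about 3 mm of its centre line. The tub is empty.
- **Blue can and tin:** I went near neither. The can looks unmoved in the last view, and the tin looked unmoved when last seen.

**Weak points:** I could not see the pin in the bottom of the V directly, because the catch hides it. The seating is judged from the force rise and the hood and rod angles. When I triangulated the handle bar, the two views disagreed by a few pixels. I saw no piston knocked aside and no slackening of the grip.

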